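# Turn the last agar dish lid-down onto the incubation pile

### The job

The agar in the last dish, which lies lid-up on the bench, has set: turn this dish upside down as one closed piece, so that its loose lid never comes off and it is never dropped or left to topple, and set it gently lid-down on the two turned dishes in the tray, nested squarely on the top one, ready for the incubator. Leave the pile and everything else on the bench where they are.

Things in the scene. Friction and masses are not known exactly. Their poses are not given: they have to be found in the camera images.
- dish_center (a point): centre of the closed dish to turn, carried by its base: clear rectangular plastic dish with blue-tinted lid, 86 mm long (own x), 58 wide (own y), 34 high (own z, base to lid), about 0.1 kg; centre 17 mm up at the start. Own z points out through the lid: up now, down at the end. It stands steadily on its 58 x 34 mm end too (centre 43 mm up), on clear bench.
- lid_center (a point): the same centre point, but carried by the lid: coincides with dish_center (to 1 mm play) while the dish is closed; own x, y, z as there
- dish_base: base of that dish, with an amber agar layer fixed in it: the lower 19 mm of the height; origin under its foot, 17 mm below dish_center along own z. A collar inside it stands 7 mm up into the lid. Both parts are rigid; a firm grip (40 N) does no harm.
- dish_lid: lid of that dish, the upper 15 mm; origin at the seam, 2 mm lidward of the centre. Only gravity holds it: 1 mm play round the collar, 7 mm deep. Outer sides of lid and base are flat and flush, so fingers on the two 86 mm long sides (58 mm apart) that span the seam hold both parts together; the tool may lean along the dish's length.
- pile_top (a point): top centre of the pile, 68 mm above the bench: two dishes equal to the first, already upside down (amber base up, lid down), loose, nested in the tray. Own z up, own x along the 86 mm length. When the third dish is nested on them its centre is 14.5 mm above this point and its length runs alike, either end first.
- pile2_base: base of the upper pile dish, upside down; origin at its seam, 19 mm below pile_top. On top it has a foot, a flat pad 76.5 x 48.5 mm, 2.5 mm high; the rim round each lid (3 mm high, 81 x 53 mm inside) drops over such a foot with 2.25 mm play each side.
- pile_low (a point): same point as pile_top but on the foot of the lower dish of the pile, 36.5 mm above the bench; own z up
- tray: low aluminium tray fixed to the bench, 176 mm (own x) x 126 mm (own y), rim 14 mm high, the pile at its middle; origin under its centre. Dish and tray stand to the left and right of the middle of the bench, either way round; the bench between them is clear.
- bottle_100: small clear bottle with a red cap, 56 mm across, 109 tall, origin under its centre; loose bystander
- film_box: white carton, 120 x 60 x 58 mm, origin under its centre; loose bystander
- petri_1: round clear petri dish, 61 mm across, 15 tall, origin under its centre; loose bystander
- label_tape: roll of yellow tape lying flat, 66 mm across, 19 tall, origin under its centre; loose bystander
Not all that is in view belongs to the job. What is shaped like the dish_base but black or green is not meant.

How it is judged:
By the outcome, as a careful person would: the job done as asked, in the order asked, and still so for the second after the job is handed in, with the robot touching nothing.
It also fails if it takes over 51 s, if anything falls off the work surface, if the arm or the gripper's body presses on something with over 40 N, if the wrist force passes 120 N, or if a joint passes its speed limit or range.

### The arm

A 6-joint arm with a two-finger parallel gripper is mounted at the origin on a cart in front of the work surface, level with it; the furniture and walls round the work are solid. World frame = base frame: x ahead of the robot, y to its left, z up, the work surface at z = 0. Lengths are in m, angles in rad, forces in N, time in s.
With the tool pointing down it reaches from about 0.35 to 0.875 m from the base axis. Payload 4.2 kg.
Tool frame: the origin (TCP) lies between the finger pads; the fingertips stand 25 mm ahead of it and the grasp point (between the pads) lies 6 mm ahead of it; z points along the fingers, y is the direction in which the jaws open and shut (so a half turn about z gives the same grasp; the last joint's range is limited). The gripper opens to 87 mm and grips with 3 to 60 N. Pads are 19 mm wide; open, the fingers measure 117 mm over their backs; the gripper's body (75 mm by 190 mm) begins 51 mm behind the grasp point.
Start: joints at [-0.993, 0.385, 0.008, 0, -1.194, -0.259], TCP at [0.196, -0.593, 0.248] pointing down, gripper open.
Joint ranges: [-3.14, 3.14], [-1.21, 2.06], [-1.07, 1.41], [-3.16, 2.05], [-2.99, -0.16], [-3.1, 3.1]. Speed limits (rad/s): [2.79, 2.79, 3.14, 3.14, 3.14, 3.14].

### API

Orientations are given as a unit quaternion [w, x, y, z].
In Python, from station import bot, optics, job gives the robot as it stands.
- The arm moves only by the shell command python3 -m jog 'ROWS' [FORCE]. ROWS is JSON, a list of rows, each an object of numbers: "claw": the opening, from 0 (shut) to 1 (fully open); "tx", "ty", "tz": the shift along the tool's x, y, z in mm; "rx", "ry", "rz": the turn, a rotation vector about the tool's x, y, z in degrees. A call has 1 to 8 rows; each row is the pose to reach, as a shift and turn from the pose commanded when the call began, along the tool's axes at that moment; what a row does not reach only later rows make up. A row lasts 1/10 s, in which the tool goes at most 50 mm and 8.59 degrees, less where a joint would pass 70% of its speed; a pose out of reach is approached as far as the arm can. A call with a gripper value outside its range is refused whole. The fingers move at their own pace and stop on an object; FORCE is the grip in N (left out, the last holds). Time passes only in rows, so rows that repeat a pose let the fingers close. It gives the time, the measured TCP pose, the force and the opening at its end, in the units of the state.
- bot.observe(): the state, without advancing time (a new reading comes with each control period).
- optics.read_camera(name): name is "side" or "top" or "wrist"; returns (picture, depth): 384x512x3 uint8, red, green, blue; 384x512 float32, m along the optical axis (not along the pixel's ray), 0 where there is no reading.
- optics.camera_model(name): a dict with "fovy" (degrees; the focal length in pixels is half the picture's height over the tangent of half this angle, whatever the lens; pixels are square), "cx", "cy" (the principal point, pixels), "R" (3x3) and "t" (3): a world point X has camera coordinates R X + t. Camera axes: x right, y down, z forward; pixel columns grow to the right and rows downward; lengths in m; the calibration is good to about 2 mm. A picture is of the moment at which its call begins: read the wrist's pose just before it. camera_model takes no time and is no camera call; for the wrist camera it gives the pose at the moment of the call.
- job.close_job(): hands the job in, once; it reports no verdict.
The state is a dict: "time_s": time; "joints": joint angles; "joint_vel": joint speeds; "effort": joint torques, N m; "position": TCP position; "tcp_rot": TCP orientation; "force": force on the tool from outside, world axes, zero at the start; "ft_torque": the same for the moment, N m; "width": opening from 0.0 (shut) to 1.0 (fully open).
Only numpy, scipy, OpenCV 4.12 (cv2) and the standard library are available. Lean on these libraries where they do the work, as an engineer would, in place of code of your own. Each camera call takes 0.05 s, during which the arm holds its last target.

## Working session

There is one attempt and no reset: what is moved stays moved. The work goes in short steps, Python scripts to look and compute and a shell command to move; the robot and the scene stay as the last step left them, time stands still between calls to the robot, and variables do not carry over. Pictures are saved under pics/ and viewed, and the job is handed in when it is done.

```bash
ls; mkdir -p pics; python3 - <<'E'
from station import bot, optics, job
import cv2
print(bot.observe())
for n in ["top","side"]:
    p,d=optics.read_camera(n)
    cv2.imwrite(f"pics/{n}0.png",p[:,:,::-1]); import numpy as np; np.save(f"pics/{n}0.npy",d)
    print(n,optics.camera_model(n))
E
```

```text
pics
{'time_s': 0.0, 'joints': array([-9.93382068e-01,  3.85537941e-01,  6.65070186e-03, -4.82169011e-04,
       -1.19401222e+00, -2.58590916e-01]), 'joint_vel': array([-1.31903490e-03, -1.08522104e-03,  2.08682534e-05,  6.43520796e-04,
       -4.97138080e-04, -4.25576632e-04]), 'effort': array([-2.29428706e-04, -3.90665174e+01,  1.87407303e+01,  4.21982780e+00,
        1.10348166e-02, -1.86870561e-04]), 'position': array([ 0.19574776, -0.59298496,  0.24648302]), 'tcp_rot': array([-2.22081227e-04, -1.58649462e-01,  9.87334387e-01,  1.05198907e-03]), 'force': array([ 0.28408099, -0.33742192, -0.11136297]), 'ft_torque': array([ 0.01565589,  0.01022773, -0.0179671 ]), 'width': 0.9956748182048489}
top {'fovy': 47.954326863348356, 'cx': 251.13766639416744, 'cy': 190.88080526499365, 'R': array([[-0.01595773, -0.99955514, -0.02519683],
       [-0.98339566,  0.0202458 , -0.18034157],
       [ 0.18077147,  0.02190061, -0.98328126]]), 't': array([-0.03768302,  0.51089211,  1.06228047])}
side {'fovy': 52.1727594201473, 'cx': 257.4322045302436, 'cy': 197.73695504835254, 'R': array([[ 9.99169781e-01, -4.07316734e-02,  8.24326729e-04],
       [-2.28419415e-02, -5.76849999e-01, -8.16530664e-01],
       [ 3.37341732e-02,  8.15833935e-01, -5.77301477e-01]]), 't': array([-0.50873461,  0.04749297,  0.97171563])}
```

View pics/top0.png

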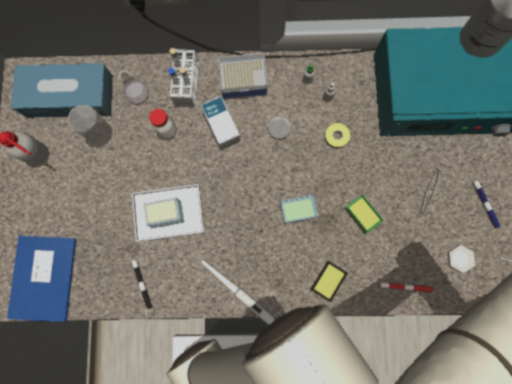

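View pics/side0.png

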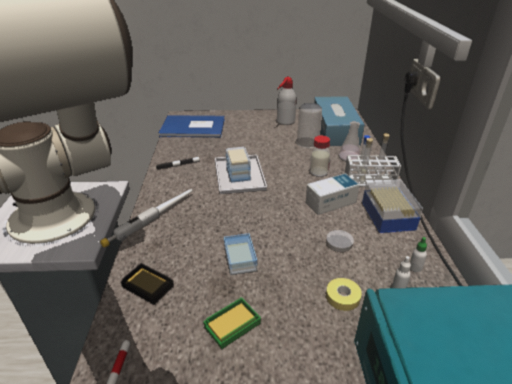

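Candidates in the top view are the blue-lidded dish at (299,209), the green one at (364,214) and the black one at (330,281). The blue-tinted one fits the description, so I'll confirm it in enlarged crops.

```bash
python3 - <<'E'
import cv2,numpy as np
a=cv2.imread('pics/top0.png');b=cv2.imread('pics/side0.png')
def c(im,x,y,w,h,s): return cv2.resize(im[y:y+h,x:x+w],None,fx=s,fy=s,interpolation=cv2.INTER_CUBIC)
o=np.vstack([np.hstack([c(a,270,185,60,48,6.5),c(a,125,180,60*13//10,62,5)[:312,:390]]),np.hstack([c(b,210,225,60,48,6.5)[:288],c(b,205,140,72,54,5.4)[:288,:390]])][:1]) if 0 else None
cv2.imwrite('pics/cr1.png',c(a,270,185,60,48,10));cv2.imwrite('pics/cr2.png',c(a,125,178,90,70,8));cv2.imwrite('pics/cr3.png',np.hstack([c(b,215,225,55,55,7),c(b,210,140,55,55,7)]))
E
```

```text
(no output)
```

View pics/cr1.png

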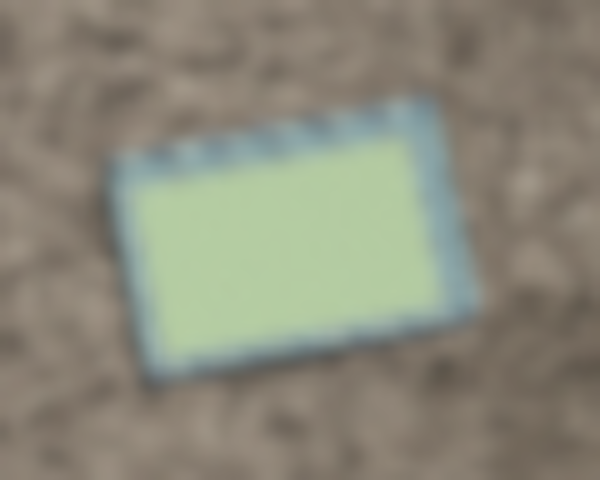

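View pics/cr2.png

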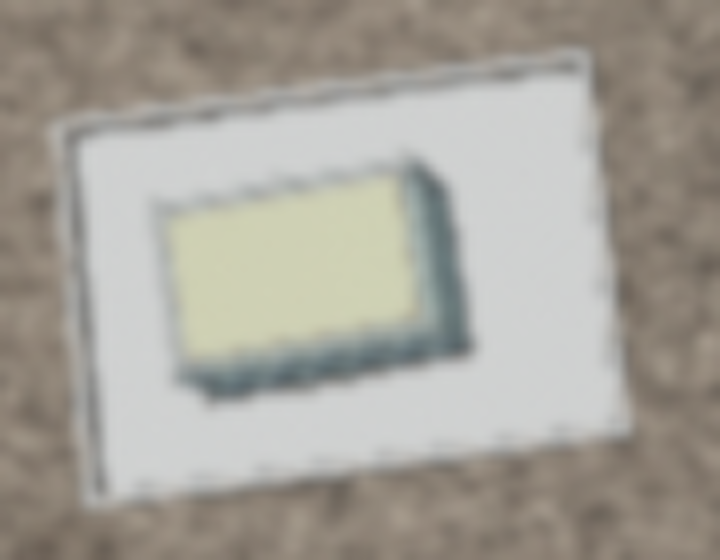

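View pics/cr3.png

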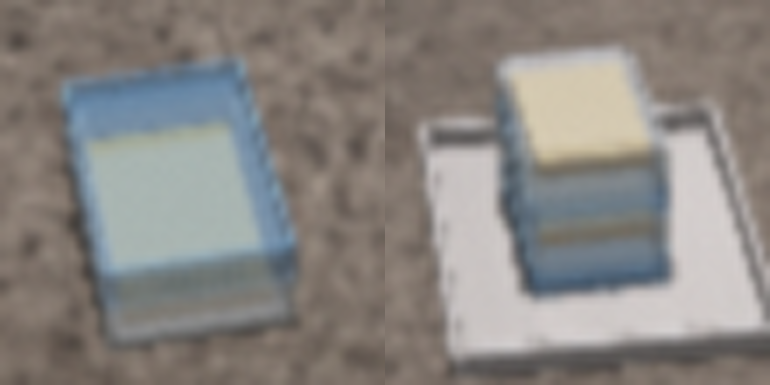

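The blue-lidded dish at top-view (299,209) is confirmed; the amber agar shows through the lid. The pile is on the white tray at (163,212). Next I'll measure positions.

```bash
cat > h.py <<'E'
import numpy as np
from station import bot, optics, job
from scipy.spatial.transform import Rotation as Ro
def ray(m,uv,z):
    f=192/np.tan(np.radians(m['fovy']/2)); R=np.array(m['R']);t=np.array(m['t'])
    c=-R.T@t; d=R.T@np.array([(uv[0]-m['cx'])/f,(uv[1]-m['cy'])/f,1]); return c+d*(z-c[2])/d[2]
def back(m,uv,dep):
    f=192/np.tan(np.radians(m['fovy']/2)); R=np.array(m['R']);t=np.array(m['t'])
    return R.T@(np.array([(uv[0]-m['cx'])/f,(uv[1]-m['cy'])/f,1])*dep-t)
def proj(m,X):
    f=192/np.tan(np.radians(m['fovy']/2)); p=np.array(m['R'])@X+m['t']; return np.array([p[0]/p[2]*f+m['cx'],p[1]/p[2]*f+m['cy']])
E
python3 - <<'E'
from h import *
m=optics.camera_model('top');d=np.load('pics/top0.npy')
print('cam',-m['R'].T@m['t'])
def show(n,pts,s,o,z):
    P=[ray(m,(o[0]+(x+.5)/s-.5,o[1]+(y+.5)/s-.5),z) for x,y in pts]
    print(n,np.mean(P,0).round(4)); 
    for i in range(4):
        e=P[(i+1)%4]-P[i]; print('  ',P[i].round(4),'len',np.linalg.norm(e).round(4),'ang',np.degrees(np.arctan2(e[1],e[0])).round(1))
show('dish',[(115,160),(432,95),(480,310),(152,380)],10,(270,185),.034)
show('pile amber',[(168,210),(405,175),(418,318),(180,362)],8,(125,178),.068)
show('tray',[(50,125),(588,48),(632,432),(85,508)],8,(125,178),.014)
for uv in [(299,209),(296,205),(305,212)]: print(back(m,uv,d[uv[1],uv[0]]))
for uv in [(162,211),(155,208),(170,210),(150,225)]: print(back(m,uv,d[uv[1],uv[0]]))
E
```

```text
cam [ 0.30977775 -0.07127427  1.13570607]
dish [ 0.4648 -0.1691  0.034 ]
   [ 0.4854 -0.1235  0.034 ] len 0.0836 ang -79.4
   [ 0.5007 -0.2057  0.034 ] len 0.0569 ang -170.0
   [ 0.4447 -0.2156  0.034 ] len 0.0859 ang 101.0
   [ 0.4283 -0.1313  0.034 ] len 0.0576 ang 7.8
pile amber [0.4599 0.179  0.068 ]
   [0.4785 0.2188 0.068 ] len 0.0754 ang -82.6
   [0.4881 0.1441 0.068 ] len 0.0456 ang -174.0
   [0.4428 0.1393 0.068 ] len 0.0754 ang 99.5
   [0.4304 0.2137 0.068 ] len 0.0484 ang 6.1
tray [0.4638 0.1764 0.014 ]
   [0.5164 0.2738 0.014 ] len 0.1806 ang -82.9
   [0.5387 0.0945 0.014 ] len 0.1288 ang -173.2
   [0.4108 0.0794 0.014 ] len 0.1798 ang 96.9
   [0.3893 0.2579 0.014 ] len 0.128 ang 7.1
[ 0.46341484 -0.16951672  0.02728234]
[ 0.47366154 -0.16195458  0.02962069]
[ 0.45503854 -0.18446282  0.02934483]
[0.45978209 0.17747284 0.06524038]
[0.46708783 0.19424822 0.06969114]
[0.461929   0.15731584 0.0652157 ]
[0.42705611 0.21171092 0.0466632 ]
```

```bash
cat >> h.py <<'E'
def Rq(q): return Ro.from_quat([q[1],q[2],q[3],q[0]])
def pose():
    s=bot.observe(); return np.array(s['position']),Rq(s['tcp_rot']),s
def tool(psi,lean):
    """tool R: jaw along dish y (yaw psi+90, deg), z = down leaned: lean>0 -> tool body lies toward -h, pointing to +h (h = yaw psi)"""
    a=np.radians(psi);l=np.radians(lean)
    h=np.array([np.cos(a),np.sin(a),0]);n=np.array([-np.sin(a),np.cos(a),0])
    z=np.array([0,0,-1])*np.cos(l)+h*np.sin(l); y=n; x=np.cross(y,z)
    return Ro.from_matrix(np.c_[x,y,z])
def delta(R,grasp):
    """R target rotation, grasp = world point for grasp point"""
    p,R0,s=pose(); tgt=np.array(grasp)-R.as_matrix()[:,2]*.006
    best=None
    for k in (0,np.pi):
        R2=R*Ro.from_rotvec([0,0,k]); rv=np.degrees((R0.inv()*R2).as_rotvec())
        if best is None or np.linalg.norm(rv)<np.linalg.norm(best): best=rv
    t=R0.inv().apply(tgt-p)*1000
    print('t',t.round(1),'r',best.round(2),'joints',np.degrees(s['joints']).round(1),'w',s['width'].round(3),'F',s['force'].round(1),'time',s['time_s'])
E
python3 - <<'E'
from h import *
delta(tool(-79.5,0),[.4645,-.169,.25])
E
```

```text
Traceback (most recent call last):
  File "h.py", line 29, in delta
    print('t',t.round(1),'r',best.round(2),'joints',np.degrees(s['joints']).round(1),'w',s['width'].round(3),'F',s['force'].round(1),'time',s['time_s'])
                                                                                         ^^^^^^^^^^^^^^^^
AttributeError: 'float' object has no attribute 'round'
```

```bash
sed -i "s/s\['width'\].round(3)/round(float(s['width']),3)/" h.py
python3 - <<'E'
from h import *
delta(tool(-79.5,0),[.4645,-.169,.25])
E
```

```text
t [-388.1  318.5   -8.8] r [ 1.000e-01  7.000e-02 -8.224e+01] joints [-56.9  22.1   0.4  -0.  -68.4 -14.8] w 1.001 F [ 0.3 -0.1 -0.4] time 0.1
```

```bash
python3 -m jog '[{"tx":-388,"ty":318,"tz":-9,"rz":-82.2},{"tx":-388,"ty":318,"tz":-9,"rz":-82.2},{"tx":-388,"ty":318,"tz":-9,"rz":-82.2},{"tx":-388,"ty":318,"tz":-9,"rz":-82.2},{"tx":-388,"ty":318,"tz":-9,"rz":-82.2},{"tx":-388,"ty":318,"tz":-9,"rz":-82.2},{"tx":-388,"ty":318,"tz":-9,"rz":-82.2},{"tx":-388,"ty":318,"tz":-9,"rz":-82.2}]'
python3 - <<'E'
from h import *
delta(tool(-79.5,0),[.4645,-.169,.25])
E
```

```text
t [-388.1  318.5   -8.8] r [ 1.000e-01  7.000e-02 -8.224e+01] joints [-56.9  22.1   0.4  -0.  -68.4 -14.8] w 1.001 F [ 0.3 -0.1 -0.4] time 0.1$[0]: bad value
```

```bash
python3 -m jog '[{"claw":1,"tx":-388,"ty":318,"tz":-9,"rx":0,"ry":0,"rz":-82.2},{"claw":1,"tx":-388,"ty":318,"tz":-9,"rx":0,"ry":0,"rz":-82.2},{"claw":1,"tx":-388,"ty":318,"tz":-9,"rx":0,"ry":0,"rz":-82.2},{"claw":1,"tx":-388,"ty":318,"tz":-9,"rx":0,"ry":0,"rz":-82.2},{"claw":1,"tx":-388,"ty":318,"tz":-9,"rx":0,"ry":0,"rz":-82.2},{"claw":1,"tx":-388,"ty":318,"tz":-9,"rx":0,"ry":0,"rz":-82.2},{"claw":1,"tx":-388,"ty":318,"tz":-9,"rx":0,"ry":0,"rz":-82.2},{"claw":1,"tx":-388,"ty":318,"tz":-9,"rx":0,"ry":0,"rz":-82.2}]'
python3 - <<'E'
from h import *
delta(tool(-79.5,0),[.4645,-.169,.25])
E
```

```text
time_s: 0.9
position: [0.4106, -0.2538, 0.2547]
tcp_rot: [0.0, -0.691, 0.723, 0.0]
force: [0.7, -0.8, 0.0]
width: 1.001
t [-87.2 -49.9  -1.3] r [ 0.000e+00  1.000e-02 -1.313e+01] joints [-12.4   7.7 -18.1  -0.  -64.1   9.8] w 1.001 F [ 0.7 -0.8  0. ] time 0.9
```

```bash
python3 -m jog '[{"claw":1,"tx":-87,"ty":-50,"tz":-1,"rx":0,"ry":0,"rz":-13.1},{"claw":1,"tx":-87,"ty":-50,"tz":-1,"rx":0,"ry":0,"rz":-13.1},{"claw":1,"tx":-87,"ty":-50,"tz":-1,"rx":0,"ry":0,"rz":-13.1},{"claw":1,"tx":-87,"ty":-50,"tz":-1,"rx":0,"ry":0,"rz":-13.1}]'
python3 - <<'E'
from h import *
import cv2
delta(tool(-79.5,0),[.4645,-.169,.25])
m=optics.camera_model('wrist'); print(-m['R'].T@m['t'],m)
p,d=optics.read_camera('wrist');cv2.imwrite('pics/w1.png',p[:,:,::-1]);np.save('pics/w1.npy',d)
E
```

```text
time_s: 1.3
position: [0.4648, -0.1704, 0.2552]
tcp_rot: [0.0, 0.767, -0.641, -0.001]
force: [0.4, -1.6, 0.4]
width: 0.997
t [-1.4  0.  -0.8] r [ 0.07  0.03 -0.25] joints [ -1.3   9.  -16.5  -0.  -64.5  11.6] w 0.997 F [ 0.4 -1.6  0.4] time 1.3
[ 0.47953767 -0.25232605  0.3921137 ] {'fovy': 65.14870187026226, 'cx': 258.2773353937679, 'cy': 194.7885582496641, 'R': array([[-0.98404779, -0.17790129,  0.00103472],
       [-0.16933964,  0.93844084,  0.30108617],
       [-0.05453464,  0.29610796, -0.95359638]]), 't': array([0.42659313, 0.1999378 , 0.47478537])}
```

View pics/w1.png

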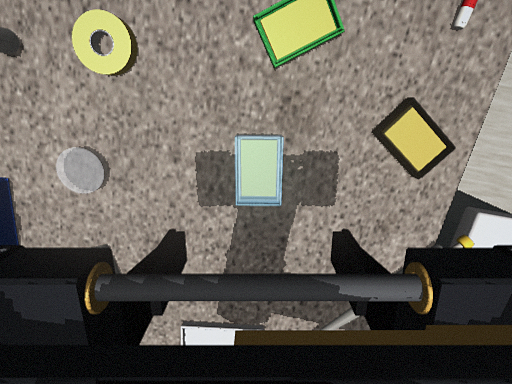

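The dish is between the fingers' shadows, lid corners at about (236,135), (282,135), (283,205) and (235,205). I'll refine that in a crop.

```bash
python3 - <<'E'
import cv2
a=cv2.imread('pics/w1.png');cv2.imwrite('pics/w1c.png',cv2.resize(a[125:215,220:300],None,fx=6.5,fy=6.5,interpolation=cv2.INTER_CUBIC))
E
```

```text
(no output)
```

View pics/w1c.png

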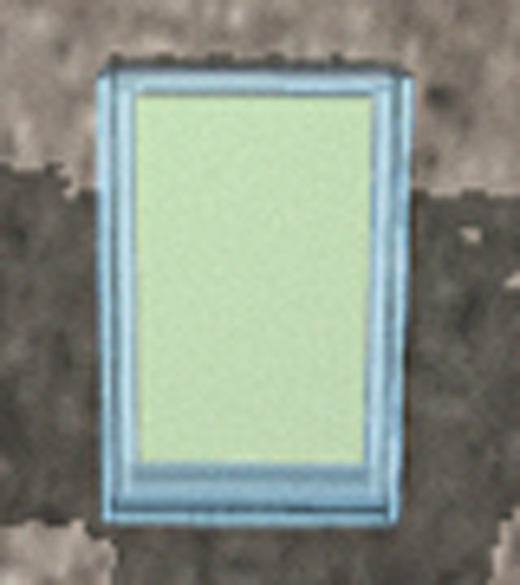

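```bash
python3 - <<'E'
from h import *
m=optics.camera_model('wrist')
P=[ray(m,(220+(x+.5)/6.5-.5,125+(y+.5)/6.5-.5),.034) for x,y in [(97,72),(413,72),(398,523),(104,523)]]
print(np.mean(P,0))
for i in range(4):
    e=P[(i+1)%4]-P[i]; print(P[i].round(4),np.linalg.norm(e).round(4),np.degrees(np.arctan2(e[1],e[0])).round(1))
E
```

```text
[ 0.4635325  -0.17131369  0.034     ]
[ 0.4989 -0.2089  0.034 ] 0.0572 -169.9
[ 0.4426 -0.219   0.034 ] 0.0866 99.6
[ 0.4281 -0.1337  0.034 ] 0.0571 10.1
[ 0.4844 -0.1236  0.034 ] 0.0865 -80.3
```

```bash
python3 - <<'E'
from h import *
for l in (-45,45): delta(tool(99.9,l),[.464,-.17,.25])
E
```

```text
t [-5.6  0.   1. ] r [-2.000e-02  4.502e+01  2.500e-01] joints [ -1.4   9.  -16.6  -0.  -64.5  11.6] w 1.001 F [-0.3 -1.4 -0.7] time 1.35
t [2.9 0.  1. ] r [  0.16 -44.98   0.2 ] joints [ -1.4   9.  -16.6  -0.  -64.5  11.6] w 1.001 F [-0.3 -1.4 -0.7] time 1.35
```

```bash
python3 -m jog '[{"claw":1,"tx":-6,"ty":0,"tz":1,"rx":0,"ry":45,"rz":0},{"claw":1,"tx":-6,"ty":0,"tz":1,"rx":0,"ry":45,"rz":0},{"claw":1,"tx":-6,"ty":0,"tz":1,"rx":0,"ry":45,"rz":0},{"claw":1,"tx":-6,"ty":0,"tz":1,"rx":0,"ry":45,"rz":0},{"claw":1,"tx":-6,"ty":0,"tz":1,"rx":0,"ry":45,"rz":0},{"claw":1,"tx":-6,"ty":0,"tz":1,"rx":0,"ry":45,"rz":0},{"claw":1,"tx":-6,"ty":0,"tz":1,"rx":0,"ry":45,"rz":0},{"claw":1,"tx":-6,"ty":0,"tz":1,"rx":0,"ry":45,"rz":0}]'
python3 - <<'E'
from h import *
for l in (-45,45): delta(tool(99.9,l),[.464,-.17,.25])
E
```

```text
time_s: 2.15
position: [0.4632, -0.1667, 0.2549]
tcp_rot: [0.246, 0.708, -0.594, 0.293]
force: [0.2, 0.1, 0.7]
width: 1.0
t [-1.  -0.2 -0.1] r [-0.07  0.06  0.03] joints [ 15.8   6.9 -47.8  56.4 -57.5 -47.1] w 1.0 F [0.2 0.1 0.7] time 2.15
t [ 5.  -0.2  5.9] r [-3.000e-02 -8.994e+01  8.000e-02] joints [ 15.8   6.9 -47.8  56.4 -57.5 -47.1] w 1.0 F [0.2 0.1 0.7] time 2.15
```

```bash
python3 -m jog '[{"claw":1,"tx":5,"ty":0,"tz":6,"rx":0,"ry":-65,"rz":0},{"claw":1,"tx":5,"ty":0,"tz":6,"rx":0,"ry":-65,"rz":0},{"claw":1,"tx":5,"ty":0,"tz":6,"rx":0,"ry":-65,"rz":0},{"claw":1,"tx":5,"ty":0,"tz":6,"rx":0,"ry":-65,"rz":0},{"claw":1,"tx":5,"ty":0,"tz":6,"rx":0,"ry":-65,"rz":0},{"claw":1,"tx":5,"ty":0,"tz":6,"rx":0,"ry":-90,"rz":0},{"claw":1,"tx":5,"ty":0,"tz":6,"rx":0,"ry":-90,"rz":0},{"claw":1,"tx":5,"ty":0,"tz":6,"rx":0,"ry":-90,"rz":0}]'
python3 - <<'E'
from h import *
for l in (45,): delta(tool(99.9,l),[.464,-.17,.15])
E
```

```text
time_s: 2.95
position: [0.4664, -0.1741, 0.2563]
tcp_rot: [-0.137, 0.75, -0.628, -0.157]
force: [-0.4, -0.1, -0.1]
width: 0.999
t [41.4  2.4 93.3] r [ -0.26 -20.95   0.37] joints [-15.4  16.6  -1.6 -21.9 -82.8  30.5] w 0.999 F [-0.4 -0.1 -0.1] time 2.95
```

```bash
python3 -m jog '[{"claw":1,"tx":41,"ty":1,"tz":93,"rx":0,"ry":-21,"rz":0},{"claw":1,"tx":41,"ty":1,"tz":93,"rx":0,"ry":-21,"rz":0},{"claw":1,"tx":41,"ty":1,"tz":93,"rx":0,"ry":-21,"rz":0},{"claw":1,"tx":41,"ty":1,"tz":93,"rx":0,"ry":-21,"rz":0},{"claw":1,"tx":41,"ty":1,"tz":93,"rx":0,"ry":-21,"rz":0}]'
python3 - <<'E'
from h import *
for z in (.05,.0225): delta(tool(99.9,45),[.464,-.17,z])
E
```

```text
time_s: 3.45
position: [0.4649, -0.1748, 0.1533]
tcp_rot: [-0.245, 0.709, -0.594, -0.29]
force: [0.1, -0.2, -0.3]
width: 0.997
t [69.   0.4 71. ] r [-0.03 -0.42  0.22] joints [-24.4  30.8   0.6 -35.4 -89.1  44.7] w 0.997 F [ 0.1 -0.2 -0.3] time 3.45
t [88.3  0.4 90.6] r [-0.03 -0.42  0.22] joints [-24.4  30.8   0.6 -35.4 -89.1  44.7] w 0.997 F [ 0.1 -0.2 -0.3] time 3.45
```

```bash
python3 -m jog '[{"claw":1,"tx":35,"ty":0.4,"tz":36,"rx":0,"ry":-0.4,"rz":0.2},{"claw":1,"tx":60,"ty":0.4,"tz":62,"rx":0,"ry":-0.4,"rz":0.2},{"claw":1,"tx":76,"ty":0.4,"tz":78,"rx":0,"ry":-0.4,"rz":0.2},{"claw":1,"tx":84,"ty":0.4,"tz":86,"rx":0,"ry":-0.4,"rz":0.2},{"claw":1,"tx":87.5,"ty":0.4,"tz":89.8,"rx":0,"ry":-0.4,"rz":0.2},{"claw":1,"tx":87.5,"ty":0.4,"tz":89.8,"rx":0,"ry":-0.4,"rz":0.2}]'
python3 - <<'E'
from h import *
import cv2
for z in (.0235,): delta(tool(99.9,45),[.464,-.17,z])
p,d=optics.read_camera('wrist');cv2.imwrite('pics/w2.png',p[:,:,::-1])
p,d=optics.read_camera('side');cv2.imwrite('pics/s2.png',cv2.resize(p[170:320,150:350],None,fx=4,fy=4)[:,:,::-1])
E
```

```text
time_s: 4.05
position: [0.4644, -0.1726, 0.0287]
tcp_rot: [-0.246, 0.708, -0.594, -0.293]
force: [-0.2, -0.2, 1.2]
width: 0.998
t [ 1.8 -0.  -0.4] r [0.07 0.01 0.13] joints [-24.5  40.7  -3.1 -36.5 -78.4  52.7] w 0.998 F [-0.2 -0.2  1.2] time 4.05
```

View pics/w2.png

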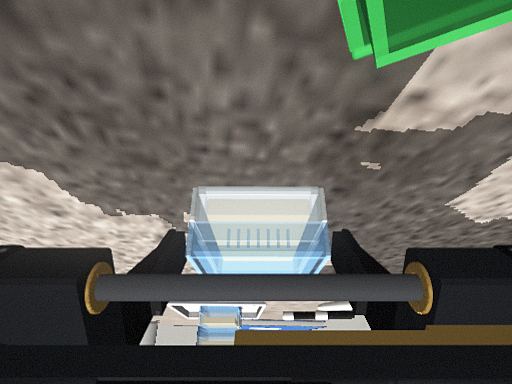

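View pics/s2.png

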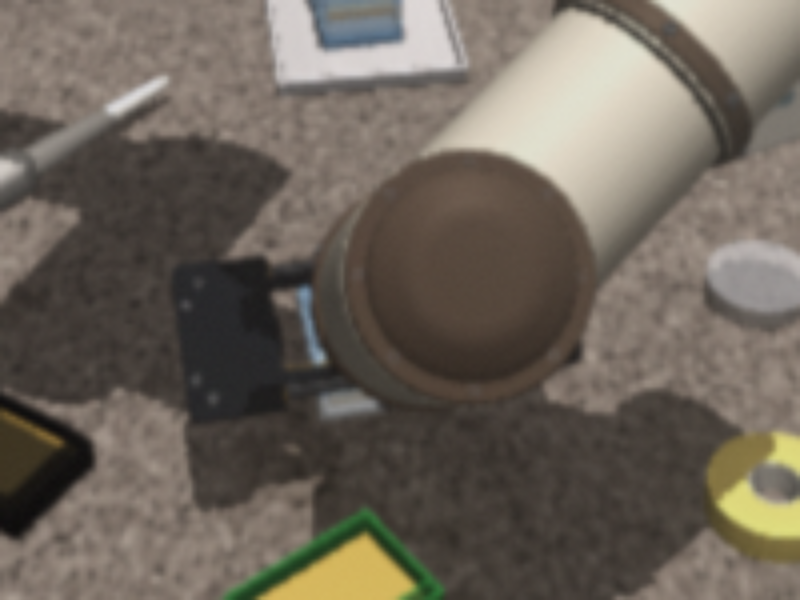

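```bash
python3 -m jog '[{"claw":0.85,"tx":0,"ty":0,"tz":0,"rx":0,"ry":0,"rz":0},{"claw":0.7,"tx":0,"ty":0,"tz":0,"rx":0,"ry":0,"rz":0},{"claw":0.5,"tx":0,"ty":0,"tz":0,"rx":0,"ry":0,"rz":0},{"claw":0.5,"tx":0,"ty":0,"tz":0,"rx":0,"ry":0,"rz":0},{"claw":0.5,"tx":0,"ty":0,"tz":0,"rx":0,"ry":0,"rz":0},{"claw":0.5,"tx":0,"ty":0,"tz":0,"rx":0,"ry":0,"rz":0}]' 38
python3 - <<'E'
from h import *
delta(tool(99.9,45),[.464,-.17,.0235])
delta(tool(99.9,45),[.464,-.10,.12])
E
```

```text
time_s: 4.75
position: [0.4635, -0.1725, 0.0271]
tcp_rot: [-0.246, 0.707, -0.594, -0.295]
force: [0.7, 0.2, 1.0]
width: 0.667
t [ 0.8 -0.9 -1.8] r [ 0.14  0.15 -0.03] joints [-24.6  40.9  -3.2 -36.5 -78.4  52.7] w 0.667 F [0.7 0.2 1. ] time 4.75
t [-116.2  -12.8  -21. ] r [ 0.14  0.15 -0.03] joints [-24.6  40.9  -3.2 -36.5 -78.4  52.7] w 0.667 F [0.7 0.2 1. ] time 4.75
```

Gripped at 0.667, which is 58 mm. Lifting straight up now.

```bash
python3 -m jog '[{"claw":0.5,"tx":-10,"ty":0,"tz":-10,"rx":0,"ry":0,"rz":0},{"claw":0.5,"tx":-30,"ty":0,"tz":-30,"rx":0,"ry":0,"rz":0},{"claw":0.5,"tx":-55,"ty":0,"tz":-55,"rx":0,"ry":0,"rz":0},{"claw":0.5,"tx":-70,"ty":0,"tz":-70,"rx":0,"ry":0,"rz":0},{"claw":0.5,"tx":-75,"ty":0,"tz":-75,"rx":0,"ry":0,"rz":0},{"claw":0.5,"tx":-75,"ty":0,"tz":-75,"rx":0,"ry":0,"rz":0}]'
python3 - <<'E'
from h import *
import cv2
delta(tool(99.9,45),[.464,-.17,.0235])
p,d=optics.read_camera('wrist');cv2.imwrite('pics/w3.png',p[:,:,::-1])
p,d=optics.read_camera('side');cv2.imwrite('pics/s3.png',cv2.resize(p[170:320,150:350],None,fx=4,fy=4)[:,:,::-1])
delta(tool(99.9,-45),[.462,-.074,.12])
E
```

```text
time_s: 5.35
position: [0.464, -0.1729, 0.1342]
tcp_rot: [-0.246, 0.707, -0.594, -0.294]
force: [0.2, 0.6, -1.9]
width: 0.664
t [76.4 -0.5 74.2] r [0.06 0.06 0.04] joints [-24.4  32.2  -0.3 -35.8 -87.6  45.9] w 0.664 F [ 0.2  0.6 -1.9] time 5.35
t [-65.7 -16.   77.5] r [2.500e-01 9.022e+01 7.000e-02] joints [-24.4  32.4  -0.4 -35.8 -87.6  45.9] w 0.664 F [-0.3 -0.4 -2. ] time 5.45
```

View pics/w3.png

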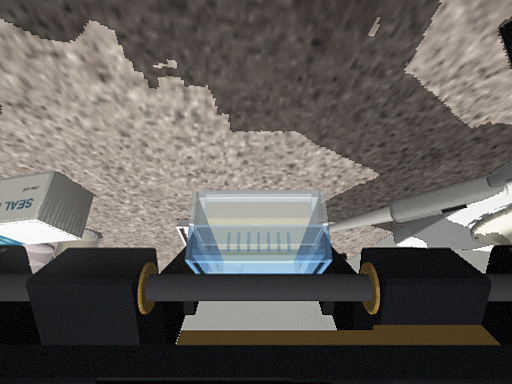

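```bash
python3 -m jog '[{"claw":0.5,"tx":-4,"ty":-1,"tz":5,"rx":0,"ry":6,"rz":0},{"claw":0.5,"tx":-9,"ty":-2,"tz":11,"rx":0,"ry":13,"rz":0},{"claw":0.5,"tx":-15,"ty":-4,"tz":17,"rx":0,"ry":20,"rz":0},{"claw":0.5,"tx":-21,"ty":-5,"tz":24,"rx":0,"ry":28,"rz":0},{"claw":0.5,"tx":-27,"ty":-7,"tz":31,"rx":0,"ry":36,"rz":0},{"claw":0.5,"tx":-33,"ty":-8,"tz":38,"rx":0,"ry":44,"rz":0},{"claw":0.5,"tx":-39,"ty":-10,"tz":46,"rx":0,"ry":52,"rz":0},{"claw":0.5,"tx":-44,"ty":-11,"tz":52,"rx":0,"ry":60,"rz":0}]'
python3 - <<'E'
from h import *
delta(tool(99.9,-45),[.462,-.074,.12])
E
```

```text
time_s: 6.25
position: [0.4612, -0.1077, 0.1269]
tcp_rot: [0.073, 0.761, -0.64, 0.079]
force: [1.1, -1.7, -0.4]
width: 0.666
t [-37.   -6.6  -5.5] r [ 0.57 32.68  0.25] joints [ 13.2  14.  -39.4  19.5 -39.6 -18.7] w 0.666 F [ 1.1 -1.7 -0.4] time 6.25
```

```bash
python3 -m jog '[{"claw":0.5,"tx":-8,"ty":-1,"tz":-1,"rx":0,"ry":7,"rz":0},{"claw":0.5,"tx":-16,"ty":-3,"tz":-2,"rx":0.2,"ry":14,"rz":0},{"claw":0.5,"tx":-25,"ty":-4,"tz":-4,"rx":0.3,"ry":21,"rz":0},{"claw":0.5,"tx":-32,"ty":-6,"tz":-5,"rx":0.5,"ry":28,"rz":0.2},{"claw":0.5,"tx":-37,"ty":-6.6,"tz":-5.5,"rx":0.6,"ry":32.7,"rz":0.2},{"claw":0.5,"tx":-37,"ty":-6.6,"tz":-5.5,"rx":0.6,"ry":32.7,"rz":0.2},{"claw":0.5,"tx":-37,"ty":-6.6,"tz":-5.5,"rx":0.6,"ry":32.7,"rz":0.2}]'
python3 - <<'E'
from h import *
import cv2
delta(tool(99.9,-45),[.462,-.074,.044])
p,d=optics.read_camera('side');cv2.imwrite('pics/s4.png',cv2.resize(p[100:300,120:380],None,fx=3,fy=3)[:,:,::-1])
p,d=optics.read_camera('wrist');cv2.imwrite('pics/w4.png',p[:,:,::-1])
E
```

```text
time_s: 6.95
position: [0.4617, -0.0711, 0.1243]
tcp_rot: [0.246, 0.708, -0.595, 0.291]
force: [-1.0, -0.4, -0.4]
width: 0.661
t [-54.5   0.1  53. ] r [0.09 0.24 0.01] joints [ 26.5  19.7 -54.5  60.1 -51.1 -70.3] w 0.661 F [-1.  -0.4 -0.4] time 6.95
```

View pics/s4.png

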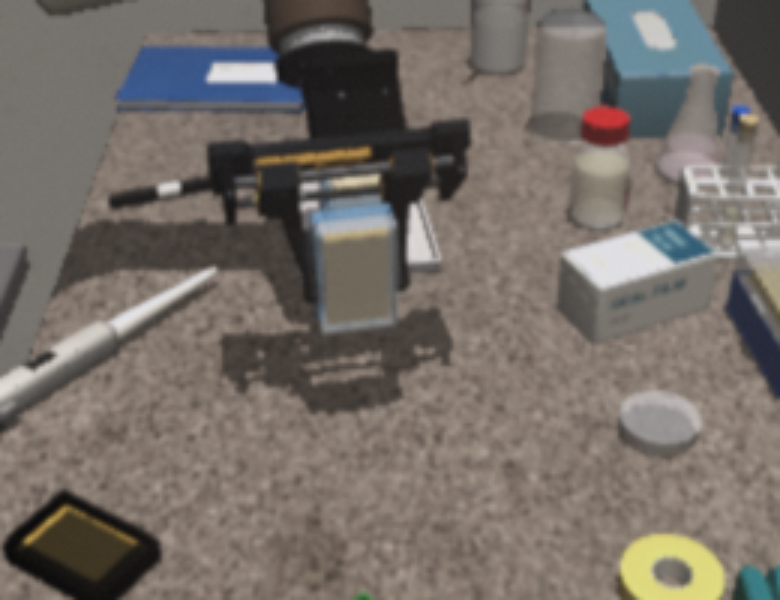

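View pics/w4.png

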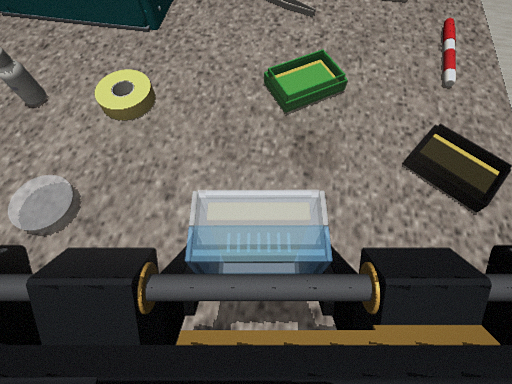

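Side view (355,265 in the crop): the dish is held on end, closed, lid towards +y. I'll lower it and watch joint 3.

```bash
python3 -m jog '[{"claw":0.5,"tx":-12,"ty":0,"tz":12,"rx":0,"ry":0.2,"rz":0},{"claw":0.5,"tx":-27,"ty":0,"tz":26,"rx":0,"ry":0.2,"rz":0},{"claw":0.5,"tx":-40,"ty":0,"tz":39,"rx":0,"ry":0.2,"rz":0},{"claw":0.5,"tx":-50,"ty":0,"tz":48.5,"rx":0,"ry":0.2,"rz":0},{"claw":0.5,"tx":-54,"ty":0,"tz":52.5,"rx":0,"ry":0.2,"rz":0},{"claw":0.5,"tx":-54,"ty":0,"tz":52.5,"rx":0,"ry":0.2,"rz":0}]'
python3 - <<'E'
from h import *
delta(tool(99.9,-45),[.462,-.074,.0408])
E
```

```text
time_s: 7.65
position: [0.4622, -0.0705, 0.05]
tcp_rot: [0.246, 0.706, -0.596, 0.293]
force: [-0.1, -0.4, -1.5]
width: 0.667
t [-4.1  0.8  2.9] r [ 0.04  0.01 -0.17] joints [ 21.8  27.8 -58.5  74.5 -45.9 -85.1] w 0.667 F [-0.1 -0.4 -1.5] time 7.65
```

```bash
python3 -m jog '[{"claw":0.5,"tx":-1,"ty":0,"tz":1,"rx":0,"ry":0,"rz":0},{"claw":0.5,"tx":-1.7,"ty":0,"tz":1.7,"rx":0,"ry":0,"rz":0},{"claw":0.5,"tx":-2.2,"ty":0,"tz":2.2,"rx":0,"ry":0,"rz":0},{"claw":0.5,"tx":-2.6,"ty":0,"tz":2.6,"rx":0,"ry":0,"rz":0},{"claw":0.5,"tx":-2.6,"ty":0,"tz":2.6,"rx":0,"ry":0,"rz":0},{"claw":0.5,"tx":-2.6,"ty":0,"tz":2.6,"rx":0,"ry":0,"rz":0}]'
python3 - <<'E'
from h import *
delta(tool(99.9,-45),[.462,-.074,.0408])
E
```

```text
time_s: 8.25
position: [0.4623, -0.0697, 0.0466]
tcp_rot: [0.246, 0.707, -0.595, 0.293]
force: [0.3, -0.3, -2.0]
width: 0.665
t [-1.1  1.   1.1] r [-0.06  0.   -0.12] joints [ 21.7  28.2 -58.7  75.3 -45.7 -85.9] w 0.665 F [ 0.3 -0.3 -2. ] time 8.25
```

```bash
python3 -m jog '[{"claw":0.5,"tx":-0.4,"ty":0,"tz":0.4,"rx":0,"ry":0,"rz":0},{"claw":0.5,"tx":-0.8,"ty":0,"tz":0.8,"rx":0,"ry":0,"rz":0},{"claw":0.5,"tx":-1.1,"ty":0,"tz":1.1,"rx":0,"ry":0,"rz":0},{"claw":0.5,"tx":-1.1,"ty":0,"tz":1.1,"rx":0,"ry":0,"rz":0},{"claw":0.5,"tx":-1.1,"ty":0,"tz":1.1,"rx":0,"ry":0,"rz":0}]'
python3 - <<'E'
from h import *
delta(tool(99.9,-45),[.462,-.074,.0408])
E
```

```text
time_s: 8.75
position: [0.4624, -0.0698, 0.0456]
tcp_rot: [0.246, 0.707, -0.595, 0.294]
force: [-2.2, 1.9, 5.4]
width: 0.667
t [-0.5  1.1  0.2] r [-0.1  -0.09 -0.12] joints [ 21.5  28.3 -58.8  75.7 -45.7 -86.2] w 0.667 F [-2.2  1.9  5.4] time 8.75
```

Contact at 7 N: the dish stands. Ease off slightly and release.

```bash
python3 -m jog '[{"claw":0.5,"tx":0.3,"ty":0,"tz":-0.3,"rx":0,"ry":0,"rz":0},{"claw":0.68,"tx":0.3,"ty":0,"tz":-0.3,"rx":0,"ry":0,"rz":0},{"claw":0.74,"tx":0.3,"ty":0,"tz":-0.3,"rx":0,"ry":0,"rz":0},{"claw":0.9,"tx":0.3,"ty":0,"tz":-0.3,"rx":0,"ry":0,"rz":0},{"claw":1,"tx":0.3,"ty":0,"tz":-0.3,"rx":0,"ry":0,"rz":0},{"claw":1,"tx":0.3,"ty":0,"tz":-0.3,"rx":0,"ry":0,"rz":0},{"claw":1,"tx":0.3,"ty":0,"tz":-0.3,"rx":0,"ry":0,"rz":0}]'
python3 - <<'E'
from h import *
import cv2
delta(tool(99.9,-45),[.462,-.074,.0408])
p,d=optics.read_camera('side');cv2.imwrite('pics/s5.png',cv2.resize(p[130:280,160:360],None,fx=4,fy=4)[:,:,::-1])
p,d=optics.read_camera('wrist');cv2.imwrite('pics/w5.png',p[:,:,::-1])
E
```

```text
time_s: 9.45
position: [0.4622, -0.0698, 0.0453]
tcp_rot: [0.246, 0.707, -0.595, 0.293]
force: [0.5, 0.1, 0.0]
width: 0.975
t [-0.2  0.9  0.1] r [-0.04 -0.   -0.12] joints [ 21.6  28.4 -58.7  75.6 -45.7 -86.2] w 0.975 F [0.5 0.1 0. ] time 9.45
```

View pics/s5.png

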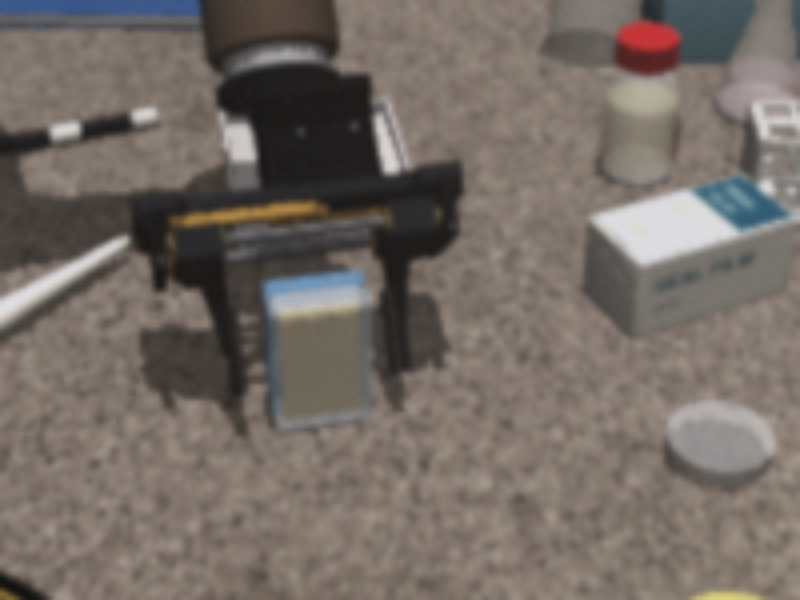

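View pics/w5.png

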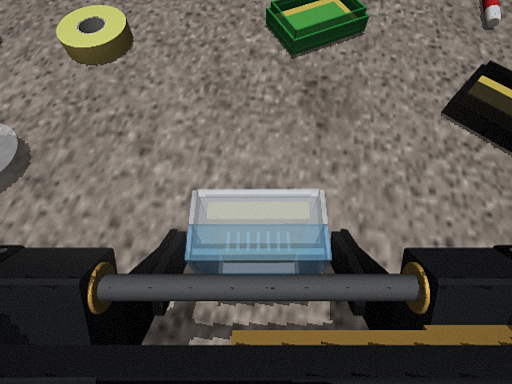

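It stands, closed and aligned. Retreat along the tool axis, then swing above it.

```bash
python3 -m jog '[{"claw":1,"tx":0,"ty":0,"tz":-10,"rx":0,"ry":0,"rz":0},{"claw":1,"tx":0,"ty":0,"tz":-40,"rx":0,"ry":0,"rz":0},{"claw":1,"tx":0,"ty":0,"tz":-80,"rx":0,"ry":0,"rz":0},{"claw":1,"tx":0,"ty":0,"tz":-120,"rx":0,"ry":0,"rz":0},{"claw":1,"tx":50,"ty":0,"tz":-130,"rx":0,"ry":-8,"rz":0},{"claw":1,"tx":90,"ty":0,"tz":-130,"rx":0,"ry":-16,"rz":0},{"claw":1,"tx":120,"ty":0,"tz":-120,"rx":0,"ry":-24,"rz":0},{"claw":1,"tx":130,"ty":0,"tz":-110,"rx":0,"ry":-32,"rz":0}]'
python3 - <<'E'
from h import *
import cv2
delta(tool(99.9,55),[.4648,-.135,.17])
p,d=optics.read_camera('top');cv2.imwrite('pics/t6.png',p[:,:,::-1])
p,d=optics.read_camera('side');cv2.imwrite('pics/s6.png',p[:,:,::-1])
E
```

```text
time_s: 10.35
position: [0.4642, -0.0823, 0.2172]
tcp_rot: [0.079, 0.759, -0.638, 0.098]
force: [-0.2, -1.6, 0.4]
width: 1.002
t [44.2  8.7 56.5] r [ -0.29 -69.49   0.14] joints [ 18.    7.  -32.8  18.  -53.4 -19.3] w 1.002 F [-0.2 -1.6  0.4] time 10.35
```

View pics/t6.png

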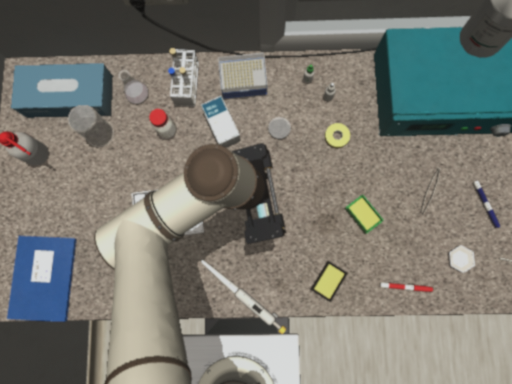

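View pics/s6.png

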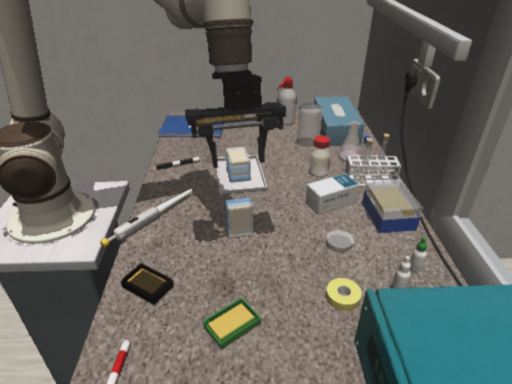

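```bash
python3 - <<'E'
import cv2
a=cv2.imread('pics/s6.png');cv2.imwrite('pics/s6c.png',cv2.resize(a[185:245,210:270],None,fx=10,fy=10,interpolation=cv2.INTER_CUBIC))
E
```

```text
(no output)
```

View pics/s6c.png

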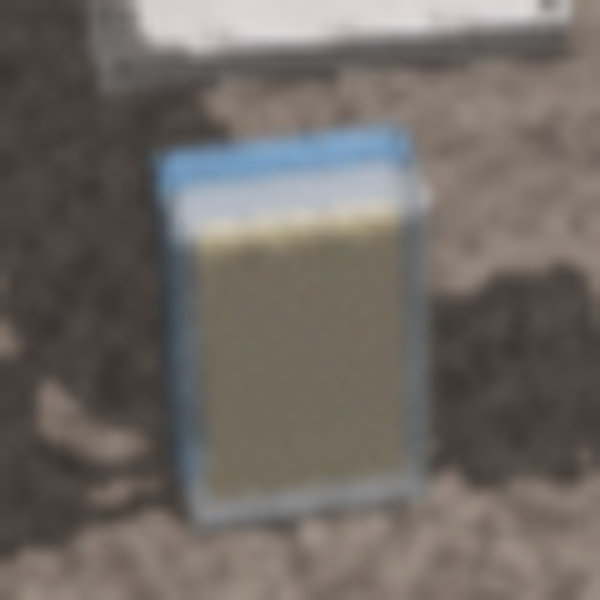

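```bash
python3 - <<'E'
from h import *
m=optics.camera_model('side')
a=np.radians(99.9);h=np.array([np.cos(a),np.sin(a),0]);n=np.array([-np.sin(a),np.cos(a),0])
c=np.array([.4639,-.0799,.043])
for hh,z in [(17,43),(-14.5,43),(-17,-43),(-14.5,-43)]:
    for s in (29,-29):
        X=c+h*hh/1000+n*s/1000+np.array([0,0,z/1000]); u=proj(m,X); print(hh,z,s,((u-[210,185]+.5)*10).round(0))
# unproject
q=lambda x,y,z: ray(m,(210+(x+.5)/10-.5,185+(y+.5)/10-.5),z)
A=q(157,158,.086);B=q(410,128,.086); print(A,B,(A+B)/2-h*.017, np.degrees(np.arctan2(*(B-A)[1::-1])))
E
```

```text
17 43 29 [151. 162.]
17 43 -29 [404. 131.]
-14.5 43 29 [172. 245.]
-14.5 43 -29 [432. 211.]
-17 -43 29 [190. 549.]
-17 -43 -29 [436. 515.]
-14.5 -43 29 [188. 542.]
-14.5 -43 -29 [434. 508.]
[ 0.43390434 -0.06677371  0.086     ] [ 0.49108465 -0.05732159  0.086     ] [ 0.46541729 -0.0787945   0.086     ] 9.386329538717897
```

```bash
python3 - <<'E'
from h import *
delta(tool(99.9,55),[.481,-.173,.16])
E
```

```text
t [78.4 -1.2 75.8] r [ -0.55 -69.54  -0.39] joints [ 17.7   7.1 -32.7  18.1 -53.4 -19.6] w 0.998 F [ 0.3  0.8 -0.1] time 10.45
```

```bash
python3 -m jog '[{"claw":1,"tx":25,"ty":0,"tz":0,"rx":0,"ry":-8,"rz":0},{"claw":1,"tx":55,"ty":0,"tz":0,"rx":0,"ry":-16,"rz":0},{"claw":1,"tx":78,"ty":-1,"tz":10,"rx":0,"ry":-24,"rz":0},{"claw":1,"tx":78,"ty":-1,"tz":25,"rx":0,"ry":-32,"rz":0},{"claw":1,"tx":78,"ty":-1,"tz":40,"rx":0,"ry":-40,"rz":0},{"claw":1,"tx":78,"ty":-1,"tz":55,"rx":-0.3,"ry":-48,"rz":-0.2},{"claw":1,"tx":78,"ty":-1,"tz":70,"rx":-0.4,"ry":-56,"rz":-0.3},{"claw":1,"tx":78,"ty":-1,"tz":76,"rx":-0.5,"ry":-64,"rz":-0.4}]'
python3 - <<'E'
from h import *
delta(tool(99.9,55),[.481,-.173,.106])
E
```

```text
time_s: 11.25
position: [0.4802, -0.1757, 0.1594]
tcp_rot: [-0.265, 0.695, -0.584, -0.325]
force: [-0.1, 1.1, -1.0]
width: 1.001
t [39.6 -1.8 30.5] r [ 0.65 -5.39 -0.25] joints [-25.4  33.6   4.9 -38.1 -94.8  43.9] w 1.001 F [-0.1  1.1 -1. ] time 11.25
```

```bash
python3 -m jog '[{"claw":1,"tx":20,"ty":-1,"tz":15,"rx":0.5,"ry":-5.4,"rz":-0.2},{"claw":1,"tx":39,"ty":-1.6,"tz":30,"rx":0.6,"ry":-5.4,"rz":-0.2},{"claw":1,"tx":39.5,"ty":-1.8,"tz":30.5,"rx":0.6,"ry":-5.4,"rz":-0.2},{"claw":1,"tx":39.5,"ty":-1.8,"tz":30.5,"rx":0.6,"ry":-5.4,"rz":-0.2}]'
python3 - <<'E'
from h import *
import cv2
delta(tool(99.9,55),[.4654,-.0844,.043])
p,d=optics.read_camera('wrist');cv2.imwrite('pics/w7.png',p[:,:,::-1])
m=optics.camera_model('wrist')
a=np.radians(99.9);h=np.array([np.cos(a),np.sin(a),0]);n=np.array([-np.sin(a),np.cos(a),0]);c=np.array([.4645,-.0795,.043])
for hh,z in [(17,43),(-14.5,43),(-14.5,-43)]:
    print(hh,z,[proj(m,c+h*hh/1e3+n*s+np.array([0,0,z/1e3])).round(1) for s in (-.029,.029)])
E
```

```text
time_s: 11.65
position: [0.4823, -0.1776, 0.1109]
tcp_rot: [-0.295, 0.681, -0.571, -0.352]
force: [0.2, -0.8, 0.6]
width: 1.002
t [  0.6   0.5 110.5] r [ 0.1  -0.35  0.04] joints [-27.1  39.4   5.2 -40.7 -94.7  48.6] w 1.002 F [ 0.2 -0.8  0.6] time 11.65
17 43 [array([227.5, 248.8]), array([290.9, 249. ])]
-14.5 43 [array([223.9, 243.5]), array([295. , 243.7])]
-14.5 -43 [array([227.5, 148.2]), array([291.6, 148.4])]
```

View pics/w7.png

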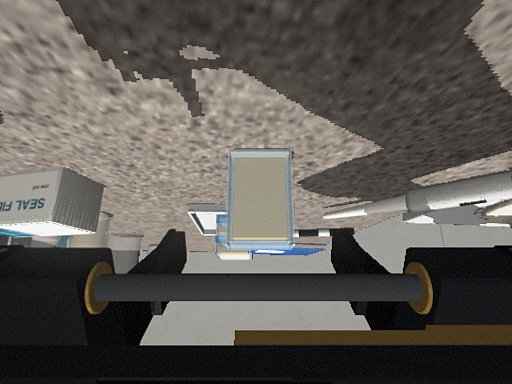

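Wrist view: the dish spans columns 229–293 and rows 149–248, matching the prediction (227–292, 148–249). Advancing.

```bash
python3 -m jog '[{"claw":1,"tx":0,"ty":0.4,"tz":25,"rx":0,"ry":-0.3,"rz":0},{"claw":1,"tx":0.3,"ty":0.4,"tz":55,"rx":0,"ry":-0.3,"rz":0},{"claw":1,"tx":0.6,"ty":0.4,"tz":80,"rx":0,"ry":-0.3,"rz":0},{"claw":1,"tx":0.6,"ty":0.4,"tz":98,"rx":0,"ry":-0.3,"rz":0},{"claw":1,"tx":0.6,"ty":0.4,"tz":108,"rx":0,"ry":-0.3,"rz":0},{"claw":1,"tx":0.6,"ty":0.4,"tz":110.5,"rx":0,"ry":-0.3,"rz":0},{"claw":1,"tx":0.6,"ty":0.4,"tz":110.5,"rx":0,"ry":-0.3,"rz":0}]'
python3 - <<'E'
from h import *
import cv2
delta(tool(99.9,55),[.4654,-.0844,.043])
p,d=optics.read_camera('wrist');cv2.imwrite('pics/w8.png',p[:,:,::-1])
E
```

```text
time_s: 12.4
position: [0.4677, -0.0899, 0.0477]
tcp_rot: [-0.297, 0.681, -0.57, -0.351]
force: [0.1, -0.0, 0.3]
width: 0.999
t [0.5 1.3 1.4] r [-0.07 -0.19  0.25] joints [-21.1  40.8  -4.3 -44.9 -83.6  52.7] w 0.999 F [ 0.1 -0.   0.3] time 12.4
```

View pics/w8.png

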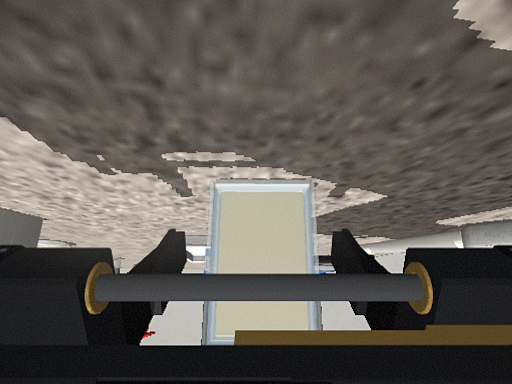

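```bash
python3 -m jog '[{"claw":1,"tx":0.5,"ty":1.2,"tz":1.2,"rx":0,"ry":0,"rz":0.2},{"claw":0.85,"tx":0.5,"ty":1.2,"tz":1.2,"rx":0,"ry":0,"rz":0.2},{"claw":0.75,"tx":0.5,"ty":1.2,"tz":1.2,"rx":0,"ry":0,"rz":0.2},{"claw":0.7,"tx":0.5,"ty":1.2,"tz":1.2,"rx":0,"ry":0,"rz":0.2},{"claw":0.66,"tx":0.5,"ty":1.2,"tz":1.2,"rx":0,"ry":0,"rz":0.2},{"claw":0.5,"tx":0.5,"ty":1.2,"tz":1.2,"rx":0,"ry":0,"rz":0.2},{"claw":0.5,"tx":0.5,"ty":1.2,"tz":1.2,"rx":0,"ry":0,"rz":0.2},{"claw":0.5,"tx":0.5,"ty":1.2,"tz":1.2,"rx":0,"ry":0,"rz":0.2}]' 38
python3 - <<'E'
from h import *
import cv2
delta(tool(99.9,55),[.4654,-.0844,.043])
p,d=optics.read_camera('wrist');cv2.imwrite('pics/w9.png',p[:,:,::-1])
E
```

```text
time_s: 13.25
position: [0.4658, -0.0893, 0.0456]
tcp_rot: [-0.297, 0.679, -0.572, -0.353]
force: [-0.1, 0.6, -0.3]
width: 0.662
t [-0.7 -0.4 -0.5] r [-0.06 -0.11 -0.06] joints [-21.1  40.9  -4.6 -44.9 -83.4  52.7] w 0.662 F [-0.1  0.6 -0.3] time 13.25
```

View pics/w9.png

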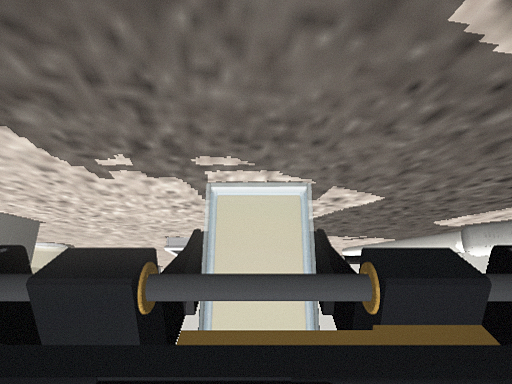

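```bash
python3 -m jog '[{"claw":0.5,"tx":-4,"ty":0,"tz":-3,"rx":0,"ry":0,"rz":0},{"claw":0.5,"tx":-16,"ty":0,"tz":-11,"rx":0,"ry":0,"rz":0},{"claw":0.5,"tx":-40,"ty":0,"tz":-28,"rx":0,"ry":0,"rz":0},{"claw":0.5,"tx":-66,"ty":0,"tz":-46,"rx":0,"ry":0,"rz":0},{"claw":0.5,"tx":-86,"ty":0,"tz":-60,"rx":0,"ry":0,"rz":0},{"claw":0.5,"tx":-94,"ty":0,"tz":-66,"rx":0,"ry":0,"rz":0},{"claw":0.5,"tx":-94,"ty":0,"tz":-66,"rx":0,"ry":0,"rz":0}]'
python3 - <<'E'
from h import *
import cv2
delta(tool(98,-35),[.46,.05,.2])
delta(tool(99.9,55),[.465,-.08,.2])
p,d=optics.read_camera('side');cv2.imwrite('pics/s10.png',cv2.resize(p[100:300,120:380],None,fx=3,fy=3)[:,:,::-1])
E
```

```text
time_s: 14.0
position: [0.4663, -0.0894, 0.1622]
tcp_rot: [-0.297, 0.68, -0.571, -0.351]
force: [0.1, 0.1, -2.1]
width: 0.664
t [-116.6  -17.8   91.3] r [ 0.13 89.76  2.02] joints [-21.   30.8  -1.7 -44.7 -92.4  43.7] w 0.664 F [ 0.1  0.1 -2.1] time 14.0
t [-36.3  -0.5 -20. ] r [-0.18 -0.24  0.11] joints [-21.   30.8  -1.7 -44.7 -92.4  43.7] w 0.664 F [ 0.1  0.1 -2.1] time 14.0
```

View pics/s10.png

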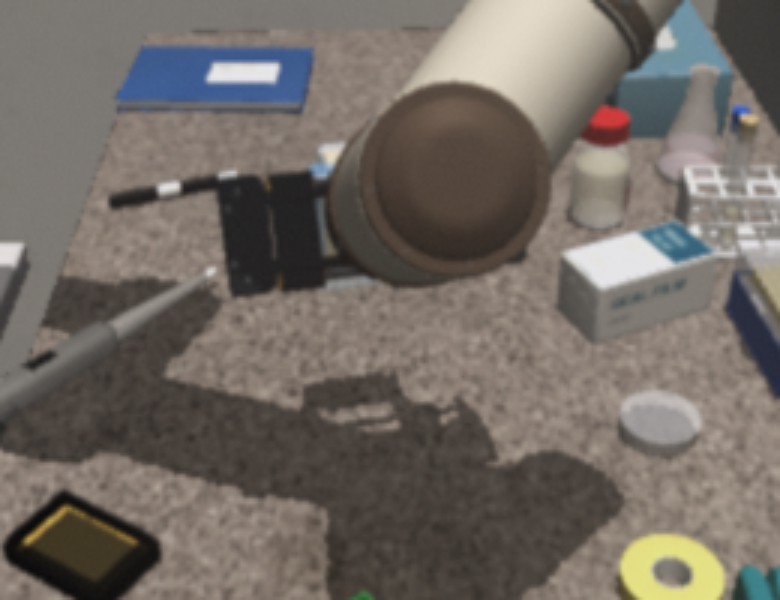

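Lift weight (−2 N) is steady. Now rotating the second quarter while moving towards the middle.

```bash
python3 -m jog '[{"claw":0.5,"tx":-8,"ty":-1,"tz":6,"rx":0,"ry":6,"rz":0.1},{"claw":0.5,"tx":-17,"ty":-2,"tz":13,"rx":0,"ry":13,"rz":0.3},{"claw":0.5,"tx":-26,"ty":-4,"tz":20,"rx":0,"ry":20,"rz":0.5},{"claw":0.5,"tx":-36,"ty":-5,"tz":28,"rx":0,"ry":28,"rz":0.6},{"claw":0.5,"tx":-47,"ty":-7,"tz":36,"rx":0,"ry":36,"rz":0.8},{"claw":0.5,"tx":-57,"ty":-9,"tz":44,"rx":0,"ry":44,"rz":1},{"claw":0.5,"tx":-68,"ty":-10,"tz":53,"rx":0,"ry":52,"rz":1.2},{"claw":0.5,"tx":-78,"ty":-12,"tz":61,"rx":0,"ry":60,"rz":1.3}]'
python3 - <<'E'
from h import *
delta(tool(98,-35),[.46,.05,.2])
E
```

```text
time_s: 14.85
position: [0.4608, 0.0071, 0.1887]
tcp_rot: [0.035, 0.758, -0.65, 0.032]
force: [0.5, -1.7, -1.0]
width: 0.663
t [-44.2  -5.6 -20.6] r [ 0.3  29.58  0.9 ] joints [ 24.4   9.3 -29.2   6.3 -53.7 -19.4] w 0.663 F [ 0.5 -1.7 -1. ] time 14.85
```

```bash
python3 -m jog '[{"claw":0.5,"tx":-11,"ty":-1,"tz":-5,"rx":0,"ry":7,"rz":0.2},{"claw":0.5,"tx":-22,"ty":-3,"tz":-10,"rx":0.1,"ry":15,"rz":0.5},{"claw":0.5,"tx":-33,"ty":-4,"tz":-15,"rx":0.2,"ry":22,"rz":0.7},{"claw":0.5,"tx":-44,"ty":-5.6,"tz":-20,"rx":0.3,"ry":29.6,"rz":0.9},{"claw":0.5,"tx":-44,"ty":-5.6,"tz":-20.6,"rx":0.3,"ry":29.6,"rz":0.9},{"claw":0.5,"tx":-44,"ty":-5.6,"tz":-20.6,"rx":0.3,"ry":29.6,"rz":0.9}]'
python3 - <<'E'
from h import *
import cv2
delta(tool(98,-35),[.46,.05,.2])
for n in ('side','wrist','top'):
    p,d=optics.read_camera(n);cv2.imwrite(f'pics/{n}11.png',p[:,:,::-1])
E
```

```text
time_s: 15.45
position: [0.4595, 0.0524, 0.204]
tcp_rot: [0.197, 0.721, -0.626, 0.224]
force: [1.0, 0.2, -1.4]
width: 0.663
t [-0.3 -0.2 -1.3] r [0.17 0.23 0.13] joints [ 42.   13.9 -36.9  31.5 -64.4 -54.2] w 0.663 F [ 1.   0.2 -1.4] time 15.45
```

View pics/side11.png

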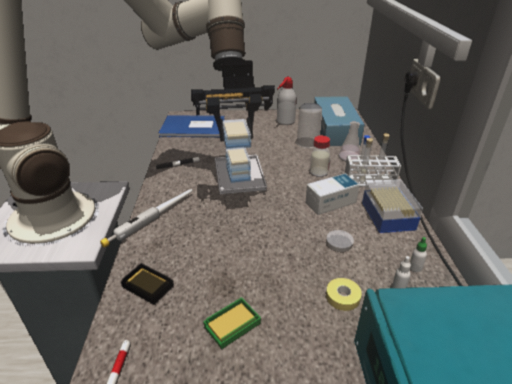

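View pics/wrist11.png

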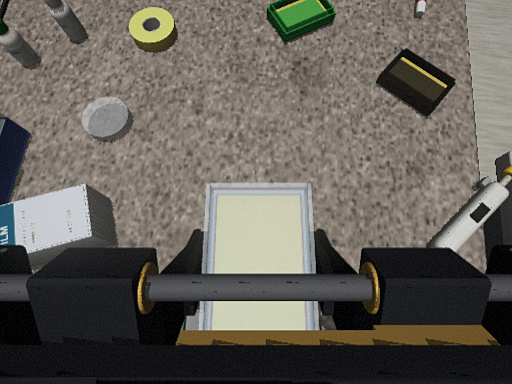

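View pics/top11.png

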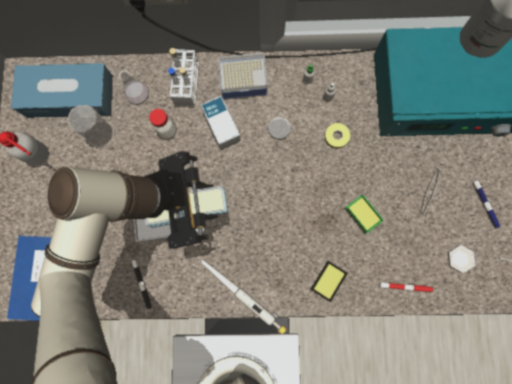

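Side view: the dish at (237,130) is held base up, lid down and closed. Now I'll measure the pile more precisely with a model overlay in the first pictures.

```bash
cat >> h.py <<'E'
def box(c,psi,L,W,z):
    a=np.radians(psi);h=np.array([np.cos(a),np.sin(a),0]);n=np.array([-np.sin(a),np.cos(a),0])
    return [np.array([c[0],c[1],z])+h*i*L/2+n*j*W/2 for i,j in ((1,1),(1,-1),(-1,-1),(-1,1))]
def overlay(im,m,polys,org,s,out,size):
    import cv2
    x,y=org;w,hh=size
    o=cv2.resize(im[y:y+hh,x:x+w],None,fx=s,fy=s,interpolation=cv2.INTER_CUBIC)
    for pts,col in polys:
        q=np.array([(proj(m,p)-[x,y]+.5)*s for p in pts]); cv2.polylines(o,[q.round().astype(int)],True,col,1)
    cv2.imwrite(out,o)
E
python3 - <<'E'
from h import *
import cv2
c=(.462,.178);psi=97.3
P=[(box(c,psi,.0765,.0485,.068),(0,0,255)),(box(c,psi,.086,.058,.0655),(255,0,0)),(box(c,psi,.176,.126,.014),(0,160,0)),(box(c,psi,.086,.058,.003),(255,0,255))]
overlay(cv2.imread('pics/top0.png'),optics.camera_model('top'),P,(125,178),8,'pics/o1.png',(90,70))
overlay(cv2.imread('pics/side0.png'),optics.camera_model('side'),P,(208,140),9,'pics/o2.png',(65,60))
E
```

```text
(no output)
```

View pics/o1.png

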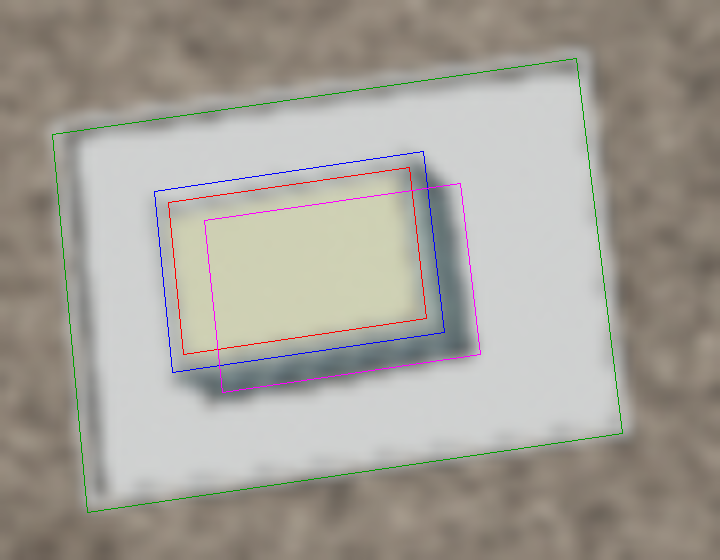

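View pics/o2.png

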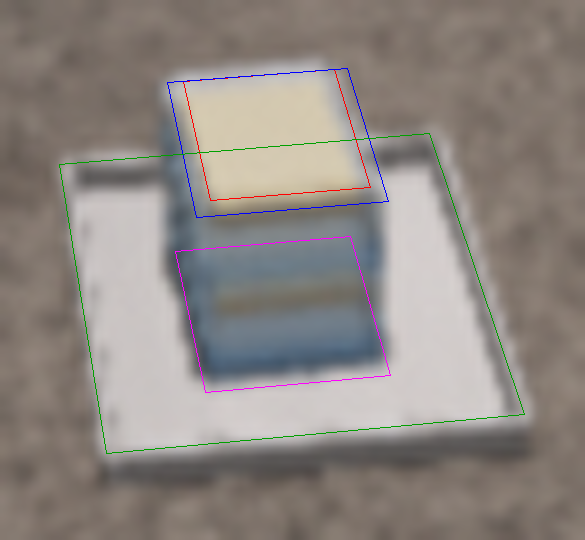

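```bash
python3 - <<'E'
from h import *
m=optics.camera_model('wrist'); print(-m['R'].T@m['t'], optics.camera_model('wrist')['R'][2])
for dy in (.1,.15,.2,.25):
    print(dy,[proj(m,p-np.array([0,dy,0])).round(0) for p in box((.46,.18),97.5,.086,.058,.0655)])
E
```

```text
[0.45851882 0.06092308 0.36516569] [ 0.04033631 -0.29256441 -0.95539471]
0.1 [array([286., 360.]), array([221., 360.]), array([225., 261.]), array([284., 262.])]
0.15 [array([292., 301.]), array([230., 301.]), array([233., 212.]), array([290., 212.])]
0.2 [array([297., 248.]), array([238., 248.]), array([240., 167.]), array([294., 168.])]
0.25 [array([302., 200.]), array([246., 200.]), array([247., 126.]), array([299., 127.])]
```

```bash
python3 - <<'E'
from h import *
delta(tool(98,-35),[.46,.32,.2])
E
```

```text
t [-221.9  -36.7 -152.9] r [ 0.09  0.33 -0.11] joints [ 41.9  13.7 -36.8  31.5 -64.4 -54.2] w 0.661 F [ 0.1 -0.2 -0.8] time 15.6
```

```bash
python3 -m jog '[{"claw":0.5,"tx":-18,"ty":-3,"tz":-12,"rx":0,"ry":0.3,"rz":0},{"claw":0.5,"tx":-50,"ty":-8,"tz":-34,"rx":0,"ry":0.3,"rz":0},{"claw":0.5,"tx":-85,"ty":-14,"tz":-58,"rx":0,"ry":0.3,"rz":0},{"claw":0.5,"tx":-122,"ty":-20,"tz":-84,"rx":0,"ry":0.3,"rz":0},{"claw":0.5,"tx":-158,"ty":-26,"tz":-109,"rx":0,"ry":0.3,"rz":0},{"claw":0.5,"tx":-190,"ty":-31,"tz":-131,"rx":0,"ry":0.3,"rz":0},{"claw":0.5,"tx":-212,"ty":-35,"tz":-146,"rx":0,"ry":0.3,"rz":0},{"claw":0.5,"tx":-222,"ty":-37,"tz":-153,"rx":0,"ry":0.3,"rz":0}]'
python3 -m jog '[{"claw":0.5,"tx":0,"ty":0,"tz":0,"rx":0,"ry":0,"rz":0},{"claw":0.5,"tx":0,"ty":0,"tz":0,"rx":0,"ry":0,"rz":0}]'
python3 - <<'E'
from h import *
import cv2
delta(tool(98,-35),[.46,.18,.2])
m=optics.camera_model('wrist')
p,d=optics.read_camera('wrist');cv2.imwrite('pics/w12.png',p[:,:,::-1]);np.save('pics/w12.npy',d)
import pickle;pickle.dump(m,open('m12.pkl','wb'))
print([proj(m,q).round(0) for q in box((.46,.18),97.5,.086,.058,.0655)])
E
```

```text
time_s: 16.4
position: [0.4602, 0.326, 0.2048]
tcp_rot: [0.197, 0.72, -0.626, 0.227]
force: [0.4, -0.5, -1.0]
width: 0.665
time_s: 16.6
position: [0.4596, 0.3228, 0.205]
tcp_rot: [0.198, 0.719, -0.627, 0.227]
force: [-0.9, -0.8, -1.6]
width: 0.664
t [113.   19.1  79.4] r [ 0.1  -0.04 -0.11] joints [ 61.1  28.6 -10.1  20.3 -81.1 -61.8] w 0.664 F [-0.9 -0.8 -1.6] time 16.6
[array([303., 182.]), array([248., 182.]), array([250., 111.]), array([300., 111.])]
```

View pics/w12.png

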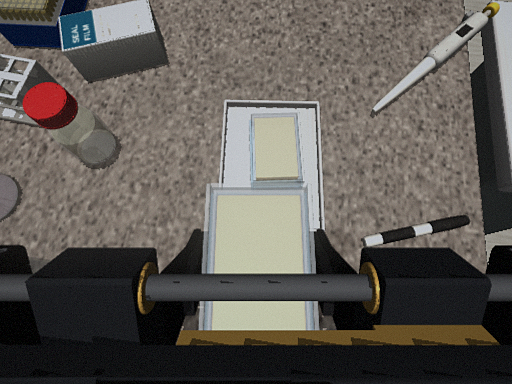

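The pile is fully visible at columns 248–303, rows 112–184, above the held dish. Overlaying the model:

```bash
python3 - <<'E'
from h import *
import cv2,pickle
m=pickle.load(open('m12.pkl','rb'))
c=(.46,.18);psi=97.5
P=[(box(c,psi,.0765,.0485,.068),(0,0,255)),(box(c,psi,.086,.058,.0655),(255,0,0)),(box(c,psi,.176,.126,.014),(0,160,0))]
overlay(cv2.imread('pics/w12.png'),m,P,(215,92),7,'pics/o3.png',(110,84))
E
```

```text
(no output)
```

View pics/o3.png

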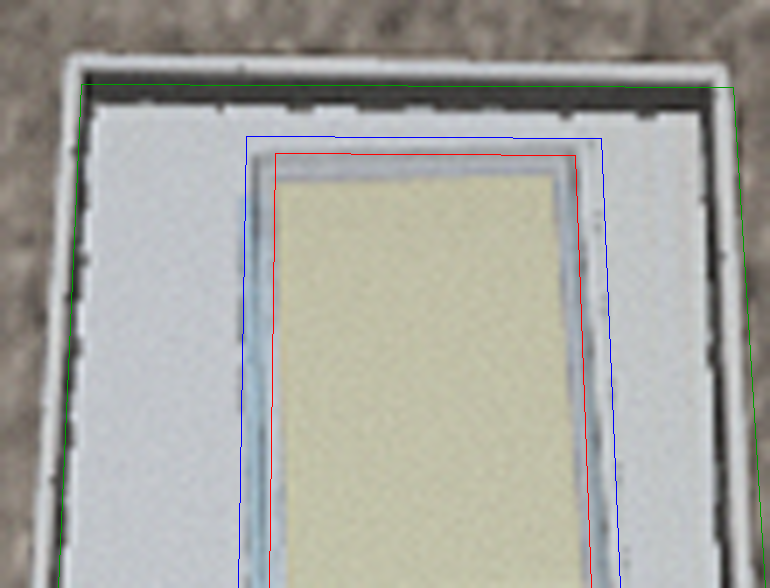

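```bash
python3 - <<'E'
import cv2,numpy as np
a=cv2.imread('pics/w12.png')[104:194,240:312]
o=cv2.resize(a,None,fx=8,fy=6.6,interpolation=cv2.INTER_CUBIC)
g=cv2.createCLAHE(4,(4,4))
l=cv2.cvtColor(o,cv2.COLOR_BGR2LAB);l[:,:,0]=g.apply(l[:,:,0]);cv2.imwrite('pics/w12c.png',cv2.cvtColor(l,cv2.COLOR_LAB2BGR))
E
```

```text
(no output)
```

View pics/w12c.png

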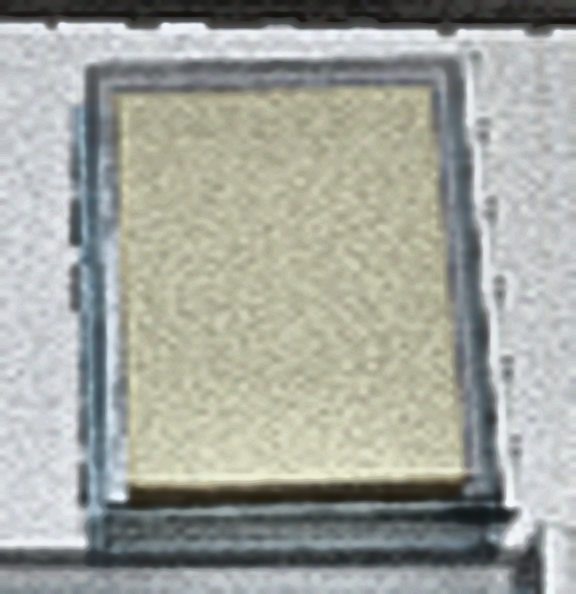

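```bash
python3 - <<'E'
from h import *
import pickle
m=pickle.load(open('m12.pkl','rb'))
def f(pts,z):
    P=[ray(m,(240+(x+.5)/8-.5,104+(y+.5)/6.6-.5),z) for x,y in pts]
    print(np.mean(P,0).round(4))
    for i in range(4):
        e=P[(i+1)%4]-P[i]; print('  ',np.linalg.norm(e).round(4),np.degrees(np.arctan2(e[1],e[0])).round(1))
f([(88,65),(463,58),(500,500),(90,510)],.0655)
f([(112,95),(433,88),(466,476),(127,482)],.060)
a=[ray(m,(215+x/7-.5,92+y/7-.5),.014) for x,y in [(66,55),(727,64)]]; print(a,np.linalg.norm(a[1]-a[0]),np.degrees(np.arctan2(*(a[1]-a[0])[1::-1])), (a[0]+a[1])/2)
E
```

```text
[0.4602 0.1803 0.0655]
   0.0536 -170.7
   0.0817 99.0
   0.0544 9.7
   0.082 -81.5
[0.4603 0.1783 0.06  ]
   0.0465 -170.4
   0.0729 99.3
   0.046 9.2
   0.0726 -80.3
[array([0.53795931, 0.09493291, 0.014     ]), array([0.41051987, 0.07940613, 0.014     ])] 0.12838181812875005 -173.053515334374 [0.47423959 0.08716952 0.014     ]
```

```bash
python3 - <<'E'
from h import *
import cv2,pickle
m=pickle.load(open('m12.pkl','rb'))
p,R,s=pose(); g=p+R.as_matrix()[:,2]*.006; a=np.radians(98);h=np.array([np.cos(a),np.sin(a),0])
print('grasp',g,p, 'zaxis',R.as_matrix()[:,2],'y',R.as_matrix()[:,1])
c=g+.0008*h-np.array([0,0,.005])
P=[(box(c,98,.0765,.0485,c[2]+.017),(0,0,255)),(box(c,98,.086,.058,c[2]+.0145),(255,0,0)),(box(c,98,.086,.058,c[2]-.017),(255,0,255))]
overlay(cv2.imread('pics/w12.png'),m,P,(195,170),6,'pics/o4.png',(125,75))
E
```

```text
grasp [0.46006501 0.31918931 0.20030694] [0.4595961  0.32260203 0.20521953] zaxis [ 0.07815182 -0.56878572 -0.81876437] y [-9.90652735e-01 -1.36407907e-01  2.02205751e-04]
```

View pics/o4.png

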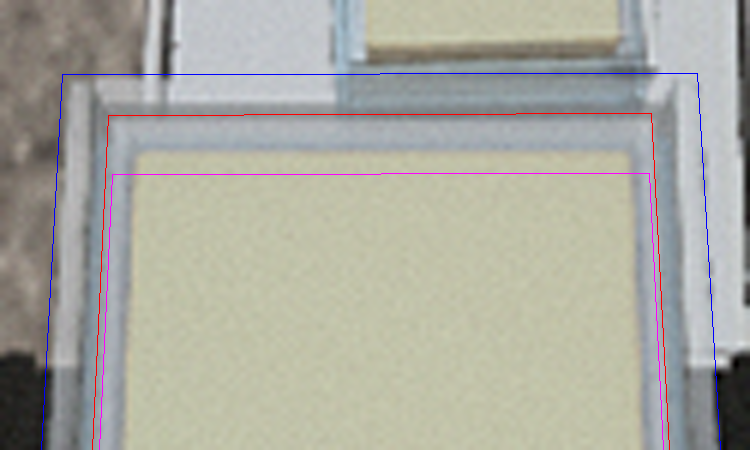

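Held-dish prediction matches the image to about 0.5 mm. The pile is at (0.460, 0.180), yaw about 99°; the top, side and wrist views agree within about 1 mm. Next I'll work out the move above the pile.

```bash
python3 - <<'E'
from h import *
delta(tool(98.8,-35),[.4604,.1793,.14])
delta(tool(98.8,-35),[.4604,.1793,.2])
E
```

```text
t [ 78.9  18.8 129. ] r [ 0.56 -0.04 -0.78] joints [ 61.1  28.6 -10.2  20.3 -81.1 -61.8] w 0.66 F [-0.1 -1.5 -1. ] time 16.65
t [113.3  18.8  79.8] r [ 0.56 -0.04 -0.78] joints [ 61.1  28.6 -10.2  20.3 -81.1 -61.8] w 0.66 F [-0.1 -1.5 -1. ] time 16.65
```

```bash
python3 -m jog '[{"claw":0.5,"tx":15,"ty":3,"tz":11,"rx":0.2,"ry":0,"rz":-0.2},{"claw":0.5,"tx":45,"ty":7,"tz":32,"rx":0.4,"ry":0,"rz":-0.5},{"claw":0.5,"tx":80,"ty":13,"tz":57,"rx":0.5,"ry":0,"rz":-0.8},{"claw":0.5,"tx":104,"ty":17,"tz":75,"rx":0.6,"ry":0,"rz":-0.8},{"claw":0.5,"tx":110,"ty":18.8,"tz":85,"rx":0.6,"ry":0,"rz":-0.8},{"claw":0.5,"tx":95,"ty":18.8,"tz":106,"rx":0.6,"ry":0,"rz":-0.8},{"claw":0.5,"tx":82,"ty":18.8,"tz":125,"rx":0.6,"ry":0,"rz":-0.8},{"claw":0.5,"tx":79,"ty":18.8,"tz":129,"rx":0.6,"ry":0,"rz":-0.8}]'
python3 -m jog '[{"claw":0.5,"tx":0,"ty":0,"tz":0,"rx":0,"ry":0,"rz":0},{"claw":0.5,"tx":0,"ty":0,"tz":0,"rx":0,"ry":0,"rz":0}]'
python3 - <<'E'
from h import *
import cv2
p,d=optics.read_camera('side');cv2.imwrite('pics/s13.png',p[:,:,::-1])
delta(tool(98.8,-35),[.4604,.1793,.097])
m=optics.camera_model('side')
P=[(box((.4603,.1803),98.8,.086,.058,z),(0,0,255)) for z in (.0655,.14-.005-.017+.0003,.14-.005+.0145)]
overlay(cv2.imread('pics/s13.png'),m,P,(200,110),9,'pics/o5.png',(75,66))
E
```

```text
time_s: 17.45
position: [0.4594, 0.1826, 0.1433]
tcp_rot: [0.197, 0.724, -0.62, 0.229]
force: [-0.2, -0.8, -1.4]
width: 0.665
time_s: 17.65
position: [0.4608, 0.1849, 0.1457]
tcp_rot: [0.194, 0.725, -0.62, 0.229]
force: [0.8, 0.3, -0.7]
width: 0.663
t [-23.4   1.4  37.1] r [-0.23  0.06  0.04] joints [ 53.2  24.1 -30.2  27.2 -64.3 -62.5] w 0.663 F [ 0.   0.8 -1.7] time 17.7
```

View pics/o5.png

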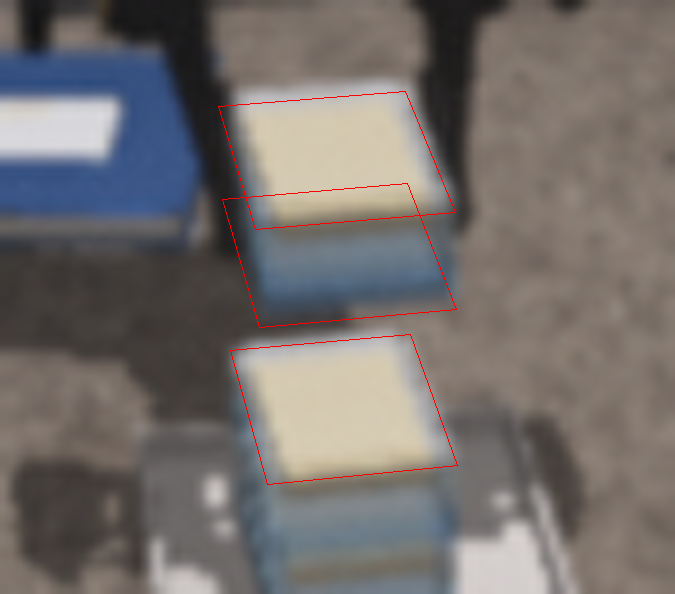

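```bash
python3 -m jog '[{"claw":0.5,"tx":-8,"ty":0.5,"tz":12,"rx":-0.1,"ry":0,"rz":0},{"claw":0.5,"tx":-16,"ty":1,"tz":25,"rx":-0.2,"ry":0,"rz":0},{"claw":0.5,"tx":-21,"ty":1,"tz":33,"rx":-0.2,"ry":0,"rz":0},{"claw":0.5,"tx":-22.5,"ty":1,"tz":35.5,"rx":-0.2,"ry":0,"rz":0},{"claw":0.5,"tx":-22.5,"ty":1,"tz":35.5,"rx":-0.2,"ry":0,"rz":0},{"claw":0.5,"tx":-22.5,"ty":1,"tz":35.5,"rx":-0.2,"ry":0,"rz":0}]'
for i in 1 2 3; do python3 -m jog '[{"claw":0.5,"tx":0,"ty":0,"tz":0,"rx":0,"ry":0,"rz":0}]' >/dev/null; python3 -c "
from h import *
delta(tool(98.8,-35),[.4604,.1793,.0875])"; done
python3 - <<'E'
from h import *
import cv2
p,d=optics.read_camera('side');cv2.imwrite('pics/s14.png',cv2.resize(p[120:190,200:275],None,fx=9,fy=8,interpolation=cv2.INTER_CUBIC)[:,:,::-1])
E
```

```text
time_s: 18.3
position: [0.46, 0.1827, 0.1034]
tcp_rot: [0.196, 0.724, -0.62, 0.228]
force: [0.0, 0.7, -0.2]
width: 0.661
t [-6.3  0.   9. ] r [0.   0.03 0.05] joints [ 52.8  27.4 -32.9  28.7 -59.1 -65.4] w 0.662 F [ 0.4  0.4 -0.2] time 18.4
t [-6.3 -0.1  8.8] r [0.02 0.02 0.06] joints [ 52.8  27.4 -32.9  28.7 -59.1 -65.4] w 0.664 F [-0.9  0.  -1.2] time 18.5
t [-6.3 -0.2  8.6] r [0.03 0.01 0.07] joints [ 52.8  27.4 -32.9  28.7 -59.  -65.4] w 0.66 F [ 0.1 -0.7 -0.1] time 18.6
```

View pics/s14.png

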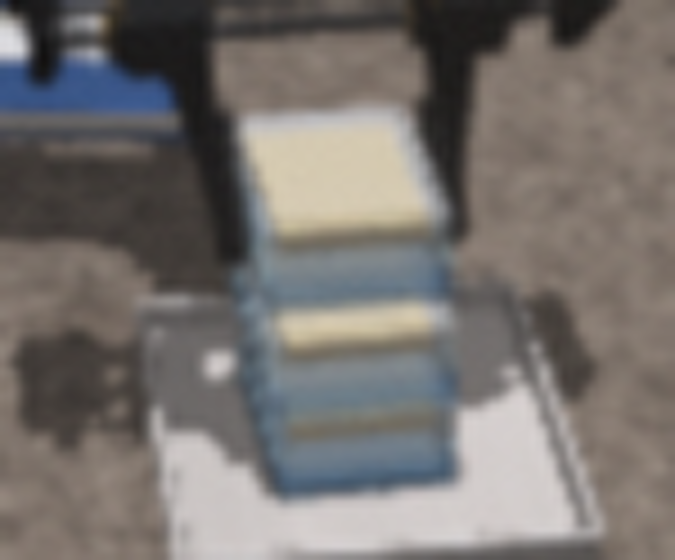

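Held dish and pile edges line up in the side view. I'll descend slowly with force checks.

```bash
python3 -m jog '[{"claw":0.5,"tx":-1.4,"ty":0,"tz":2,"rx":0,"ry":0,"rz":0},{"claw":0.5,"tx":-2.8,"ty":0,"tz":4,"rx":0,"ry":0,"rz":0},{"claw":0.5,"tx":-3.8,"ty":0,"tz":5.5,"rx":0,"ry":0,"rz":0},{"claw":0.5,"tx":-3.8,"ty":0,"tz":5.5,"rx":0,"ry":0,"rz":0},{"claw":0.5,"tx":-3.8,"ty":0,"tz":5.5,"rx":0,"ry":0,"rz":0}]'
python3 -c "
from h import *
delta(tool(98.8,-35),[.4604,.1793,.0875])"
python3 -m jog '[{"claw":0.5,"tx":-0.4,"ty":0,"tz":0.6,"rx":0,"ry":0,"rz":0},{"claw":0.5,"tx":-0.7,"ty":0,"tz":1,"rx":0,"ry":0,"rz":0},{"claw":0.5,"tx":-0.7,"ty":0,"tz":1,"rx":0,"ry":0,"rz":0}]'
python3 -c "
from h import *
delta(tool(98.8,-35),[.4604,.1793,.0875])"
```

```text
time_s: 19.15
position: [0.4596, 0.1823, 0.096]
tcp_rot: [0.196, 0.724, -0.62, 0.228]
force: [-0.1, -0.0, -0.7]
width: 0.664
t [-2.4 -0.3  2.7] r [ 0.06 -0.02  0.09] joints [ 52.8  28.  -33.3  29.  -58.2 -65.9] w 0.664 F [-0.1 -0.  -0.7] time 19.15
time_s: 19.45
position: [0.4596, 0.1823, 0.0949]
tcp_rot: [0.196, 0.724, -0.62, 0.228]
force: [0.9, 0.4, -1.1]
width: 0.663
t [-1.7 -0.3  1.8] r [ 0.06 -0.01  0.08] joints [ 52.8  28.1 -33.4  29.1 -58.1 -66. ] w 0.663 F [ 0.9  0.4 -1.1] time 19.45
```

```bash
python3 -m jog '[{"claw":0.5,"tx":-0.4,"ty":0,"tz":0.5,"rx":0,"ry":0,"rz":0},{"claw":0.5,"tx":-0.7,"ty":0,"tz":1,"rx":0,"ry":0,"rz":0},{"claw":0.5,"tx":-0.7,"ty":0,"tz":1,"rx":0,"ry":0,"rz":0}]'
python3 -c "
from h import *
delta(tool(98.8,-35),[.4604,.1793,.0875])"

```

```text
time_s: 19.75
position: [0.4596, 0.1823, 0.0936]
tcp_rot: [0.196, 0.724, -0.62, 0.228]
force: [-0.1, -0.3, -0.6]
width: 0.667
t [-1.  -0.4  0.8] r [ 0.06 -0.02  0.09] joints [ 52.8  28.2 -33.5  29.1 -57.9 -66.1] w 0.667 F [-0.1 -0.3 -0.6] time 19.75
```

```bash
python3 -m jog '[{"claw":0.5,"tx":-0.3,"ty":0,"tz":0.4,"rx":0,"ry":0,"rz":0},{"claw":0.5,"tx":-0.5,"ty":0,"tz":0.7,"rx":0,"ry":0,"rz":0},{"claw":0.5,"tx":-0.5,"ty":0,"tz":0.7,"rx":0,"ry":0,"rz":0}]'
python3 -c "
from h import *
delta(tool(98.8,-35),[.4604,.1793,.0875])"

```

```text
time_s: 20.05
position: [0.4596, 0.1823, 0.0928]
tcp_rot: [0.196, 0.724, -0.62, 0.228]
force: [1.1, -1.0, -1.4]
width: 0.66
t [-0.5 -0.4  0.1] r [ 0.06 -0.02  0.08] joints [ 52.8  28.3 -33.5  29.2 -57.8 -66.2] w 0.66 F [ 1.1 -1.  -1.4] time 20.05
```

```bash
python3 -m jog '[{"claw":0.5,"tx":-0.3,"ty":0,"tz":0.4,"rx":0,"ry":0,"rz":0},{"claw":0.5,"tx":-0.4,"ty":0,"tz":0.6,"rx":0,"ry":0,"rz":0},{"claw":0.5,"tx":-0.4,"ty":0,"tz":0.6,"rx":0,"ry":0,"rz":0}]'
python3 -c "
from h import *
delta(tool(98.8,-35),[.4604,.1793,.0875])"

```

```text
time_s: 20.35
position: [0.4597, 0.1824, 0.0924]
tcp_rot: [0.196, 0.724, -0.62, 0.228]
force: [-1.2, 0.6, 1.3]
width: 0.661
t [-0.2 -0.2 -0.2] r [ 0.04 -0.03  0.08] joints [ 52.8  28.3 -33.5  29.2 -57.7 -66.2] w 0.661 F [-1.2  0.6  1.3] time 20.35
```

Contact (−1.2 → +1.3 N) at the nominal nested height. A touch more, then look.

```bash
python3 -m jog '[{"claw":0.5,"tx":-0.2,"ty":0,"tz":0.2,"rx":0,"ry":0,"rz":0},{"claw":0.5,"tx":-0.2,"ty":0,"tz":0.2,"rx":0,"ry":0,"rz":0}]'
python3 - <<'E'
from h import *
import cv2
delta(tool(98.8,-35),[.4604,.1793,.0875])
p,d=optics.read_camera('side');cv2.imwrite('pics/s15.png',p[:,:,::-1])
m=optics.camera_model('side')
P=[(box((.4603,.1803),98.8,.086,.058,z),(0,0,255)) for z in (.0655,.097,)]
overlay(cv2.imread('pics/s15.png'),m,P,(200,120),9,'pics/o6.png',(75,66))
E
```

```text
time_s: 20.55
position: [0.4598, 0.1824, 0.0923]
tcp_rot: [0.196, 0.724, -0.62, 0.228]
force: [-1.0, 0.0, 3.9]
width: 0.664
t [-0.2 -0.2 -0.2] r [ 0.03 -0.04  0.07] joints [ 52.8  28.3 -33.5  29.2 -57.7 -66.2] w 0.664 F [-1.   0.   3.9] time 20.55
```

View pics/o6.png

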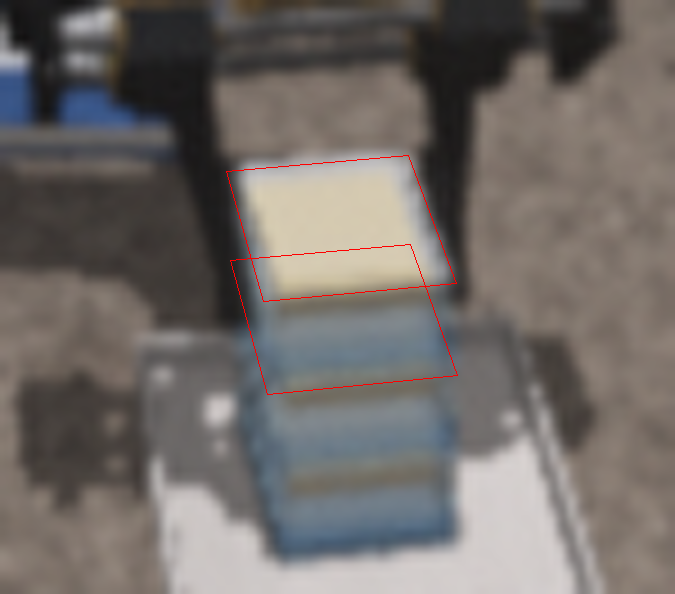

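Band spacing (93 px) matches the nested 31.5 mm pitch. Releasing.

```bash
python3 -m jog '[{"claw":0.64,"tx":0.1,"ty":0,"tz":-0.1,"rx":0,"ry":0,"rz":0},{"claw":0.68,"tx":0.1,"ty":0,"tz":-0.1,"rx":0,"ry":0,"rz":0},{"claw":0.72,"tx":0.1,"ty":0,"tz":-0.1,"rx":0,"ry":0,"rz":0},{"claw":0.8,"tx":0.1,"ty":0,"tz":-0.1,"rx":0,"ry":0,"rz":0},{"claw":0.95,"tx":0.1,"ty":0,"tz":-0.1,"rx":0,"ry":0,"rz":0},{"claw":1,"tx":0.1,"ty":0,"tz":-0.1,"rx":0,"ry":0,"rz":0},{"claw":1,"tx":0.1,"ty":0,"tz":-0.1,"rx":0,"ry":0,"rz":0},{"claw":1,"tx":0.1,"ty":0,"tz":-0.1,"rx":0,"ry":0,"rz":0}]'
python3 - <<'E'
from h import *
import cv2
p,d=optics.read_camera('wrist');cv2.imwrite('pics/w16.png',p[:,:,::-1])
p,d=optics.read_camera('side');cv2.imwrite('pics/s16.png',cv2.resize(p[120:190,200:275],None,fx=9,fy=8,interpolation=cv2.INTER_CUBIC)[:,:,::-1])
E
```

```text
time_s: 21.4
position: [0.4596, 0.1824, 0.0919]
tcp_rot: [0.196, 0.724, -0.62, 0.228]
force: [0.7, 0.1, 0.9]
width: 0.985
```

View pics/w16.png

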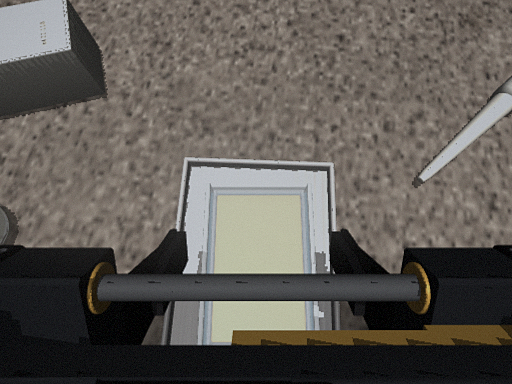

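View pics/s16.png

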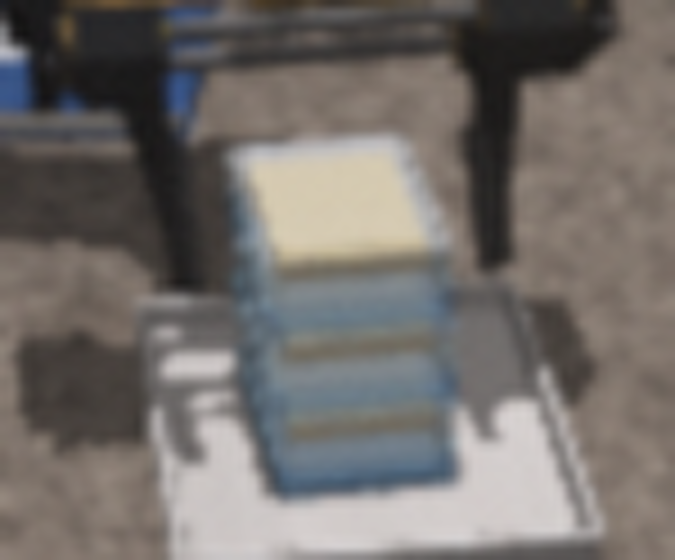

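Neatly nested. Retreat along the tool axis, clear of the pile, and take a final look.

```bash
python3 -m jog '[{"claw":1,"tx":0,"ty":0,"tz":-8,"rx":0,"ry":0,"rz":0},{"claw":1,"tx":0,"ty":0,"tz":-25,"rx":0,"ry":0,"rz":0},{"claw":1,"tx":0,"ty":0,"tz":-50,"rx":0,"ry":0,"rz":0},{"claw":1,"tx":0,"ty":0,"tz":-80,"rx":0,"ry":0,"rz":0},{"claw":1,"tx":0,"ty":0,"tz":-115,"rx":0,"ry":0,"rz":0},{"claw":1,"tx":0,"ty":0,"tz":-145,"rx":0,"ry":0,"rz":0},{"claw":1,"tx":0,"ty":0,"tz":-160,"rx":0,"ry":0,"rz":0},{"claw":1,"tx":0,"ty":0,"tz":-160,"rx":0,"ry":0,"rz":0}]'
python3 - <<'E'
from h import *
import cv2
m=optics.camera_model('wrist')
p,d=optics.read_camera('wrist');cv2.imwrite('pics/w17.png',p[:,:,::-1])
p,d=optics.read_camera('side');cv2.imwrite('pics/s17.png',p[:,:,::-1])
for uv in ((proj(m,np.array([.46,.18,.099]))),): print(uv)
m=optics.camera_model('side')
P=[(box((.4603,.1803),98.8,.086,.058,z),(0,0,255)) for z in (.0655,.097,.034)]
overlay(cv2.imread('pics/s17.png'),m,P,(200,120),9,'pics/o7.png',(75,66))
E
```

```text
time_s: 22.3
position: [0.4462, 0.2753, 0.225]
tcp_rot: [0.193, 0.725, -0.62, 0.228]
force: [0.8, -0.3, -0.9]
width: 1.0
[259.4844935  178.55536042]
```

View pics/w17.png

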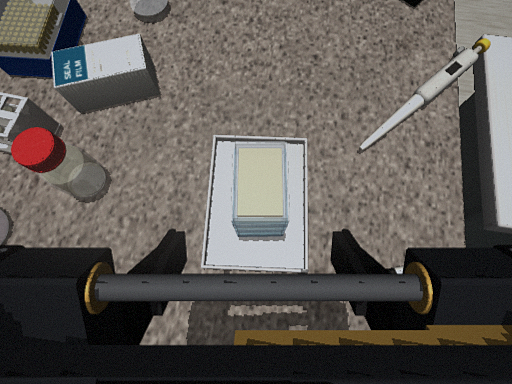

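View pics/s17.png

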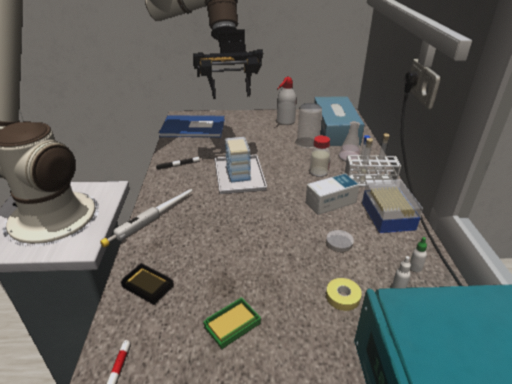

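View pics/o7.png

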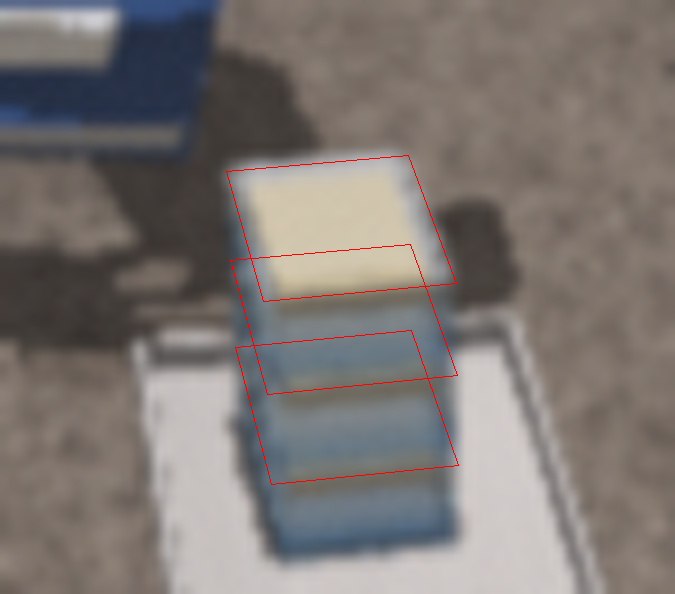

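The three dishes are stacked square and closed at (237,160) in the side view, and the bystanders are unmoved. Handing in.

```bash
python3 -c "
from station import job
print(job.close_job())"
```

```text
the job is handed in; nothing more can be done
None
```

The last dish is now upside down, lid-down and closed, nested on the two turned dishes in the tray. The job was handed in at about 22 s, inside the 51 s limit.

- **How it was turned:** I gripped it across the seam on its long sides at 38 N and turned it a quarter to stand on its end. Then I regripped it and turned it the second quarter. It was lowered onto the pile until light contact, about 4 N.
- **Last checks:**
  - Contact came at the expected nested height, within about 0.3 mm.
  - In the side view the layers show the nested spacing, within what the picture resolves, and the edges line up.
  - The lid looked closed in every picture I took along the way.
  - The pile and the other items look unmoved, and the gripper is well clear.
- **Disagreements:** the tray pointed about 2° differently from the pile (97° against 99°), so I lined the dish up with the pile. The camera position estimates differed by 1–2 mm, within the rim's 2.25 mm play.

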